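Free the clamp plate of a tube mixer whose two knobs have opposite threads

TASK

Open the tube mixer's clamp so that the tubes can be unloaded: one of its two red hand knobs has a left-hand thread and the other a right-hand one, and nothing shows which is which, so feel gently which way each one gives, never forcing it tighter, and back each off about half a turn. Then draw the clamp plate by its black handle level towards the mixer's blue front panel, out from under the knobs without wrenching it against them, and lay it gently, flat and handle up, in the shallow tray with the green liner. Leave the tubes in the mixer and everything else on the bench as they stand.

Things in the scene. Friction and masses are not known exactly. Their poses are not given: they have to be found in the camera images.
- left_knob (a point): Centre (on the axis, half-way up, as found) of the red hexagonal hand knob at the mixer's +y end, on an upright threaded post, 210 mm above the bench: 40 mm across flats, 46 over corners, 24 mm high. As found its flats face along this frame's x and every 60 degrees from it; z up. The point stays put as the knob turns. The post stands 6 mm proud of its top. Found hand-tight.
- right_knob (a point): The same for the knob at the -y end. One knob has a left-hand thread, the other a right-hand one. Below each head is a round foot, 28 mm across, 16 mm high, in a recess 2 mm deep in the plate, whose top face is 26 mm below this point. The knob stays on its post (free travel 4.2 rad) and rises 1.27 mm per rad (8 mm lead) as it is loosened. (Rules name the two knob_a and knob_b.)
- clamp_handle (a point): Centre of the black bar handle of the loose clamp plate: bar 16 mm wide (x), 85 mm long (y), 16 mm high; z up; its centre 30 mm above the plate's top face. The knobs' posts (10 mm) stand at y = +95 and -95 mm, x = 0 of this frame, in slots 14 mm wide, open at the plate's +x edge: the plate leaves by sliding level along its own -x, 55 mm until its edge is clear of the knobs.
- clamp: The same clamp plate; origin at the centre of its underside, 44 mm below the handle's centre. Grey-coated aluminium, 60 mm (x) by 236 mm (y) by 10 mm over a 4 mm rubber pad, about 0.36 kg. It rests on shoulders of the posts, 3 mm clear of the tube caps. It can slide only when both knobs have risen over 2 mm (1.6 rad); half a turn leaves 2 mm of play.
- tray_in (a point): Centre of the inner floor (4 mm above the bench) of a fixed shallow white tray with a green liner: inside 302 mm along its x by 122 mm along its y, walls 4 mm thick, rim 18 mm above the bench. The plate fits lengthwise (plate y along tray x, either way round).
- mixer: White mixer housing, blue front panel on its -x side, fixed: 200 mm (x) by 270 mm (y), platform 86 mm above the bench; origin under its centre. A knob loosens with a steady 0.1 to 0.2 N m. Turned the tightening way it does not move on its thread but twists like a stiff spring, the torque climbing by 2.5 N m per rad; over 0.6 N m (0.25 rad) spoils the thread.
- tubes: Loose blue rack with ten red-capped blood tubes on the mixer's platform under the clamp: 66 by 140 mm, caps 81 mm above its underside (origin). Leave alone.
- green_rack: Loose green rack with capped tubes on the bench beside the work, 75 by 220 mm, 97 mm high; origin at the centre of its underside. Leave alone.
- cool_box: Loose white box with a blue top, 100 by 140 by 64 mm, beside the work; origin at the centre of its underside. Leave alone.
- specimen_jar: Loose jar with a yellow lid between the robot and the work, 48 mm across, 62 mm high; origin at the centre of its underside. Leave alone.
Not all that is in view belongs to the job. Several things have the shape of the clamp; the one meant has the colours described above.

How it is judged:
By the outcome, as a careful person would: the job done as asked, in the order asked, and still so for the second after the job is handed in, with the robot touching nothing.
It also fails if it takes over 72 s, if anything falls off the work surface, if the arm or the gripper's body presses on something with over 40 N, if the wrist force passes 120 N, or if a joint passes its speed limit or range.

ROBOT

A 6-joint arm with a two-finger parallel gripper is mounted at the origin on the work surface. World frame = base frame: x ahead of the robot, y to its left, z up, the work surface at z = 0. Lengths are in m, angles in rad, forces in N, time in s.
With the tool pointing down it reaches from about 0.375 to 0.825 m from the base axis. Payload 5.5 kg.
Tool frame: the origin (TCP) lies at the very end of the fingers, on their centre line; the grasp point (between the pads) lies 19 mm behind it; z points along the fingers, y is the direction in which the jaws open and shut (so a half turn about z gives the same grasp; the last joint's range is limited). The gripper opens to 85 mm and grips with 20 to 120 N. Pads are 22 mm wide; open, the fingers measure 114 mm over their backs; the gripper's body (76 mm by 85 mm) begins 54 mm behind the grasp point. The pads swing forward as they close: fully open they stand 13 mm farther back than shut.
Start: joints at [-1.121, 0.314, -0.047, 1.21, 0, 1.571], TCP at [0.261, -0.54, 0.231] pointing down, gripper open.
Joint ranges: [-2.67, 2.67], [-0.69, 1.73], [-1.03, 1.25], [-2.08, 2.16], [-1.42, 1.45], [-3.14, 3.14]. Speed limits (rad/s): [2.39, 2.39, 3.01, 3.14, 3.14, 3.14].

INTERFACE

Orientations are given as a unit quaternion [w, x, y, z].
In Python, from workcell import readout, camera, order, boxes_of gives the robot as it stands.
- The arm moves only by the tool play_rows, never from a script. Its argument "plan" is a list that holds one entry, the list of rows, each a list of 7 numbers: the turn, a rotation vector about the tool's x, y, z in rad, then the shift along the tool's x, y, z in m, then the opening, from 0 (shut) to 1 (fully open). In form: [[[ax, ay, az, tx, ty, tz, grip], ...]]. A call has 1 to 5 rows; each row shifts and turns the pose as measured when the row begins, along the tool's axes as they then stand; what a row does not reach is not made up. A row lasts 1/12 s, in which the tool goes at most 41.7 mm and 7.16 degrees, less where a joint would pass 70% of its speed; a pose out of reach is approached as far as the arm can. A call with a gripper value outside its range is refused whole. The fingers move at their own pace and stop on an object; "newtons" is the grip in N (left out, the last holds). Time passes only in rows, so rows that do not move let the fingers close. It gives the time, the measured TCP pose, the force and the opening at its end, in the units of the state.
- readout.observe(): the state, without advancing time (a new reading comes with each control period).
- camera(name): name is "scene" or "top" or "wrist"; returns a dict with "pixels" (420x560x3 uint8, blue, green, red), "fx", "fy", "cx", "cy" (pixels), "view" (4x4, takes a point from world to camera coordinates). Camera axes: x right, y down, z forward; pixel columns grow to the right and rows downward; lengths in m; the calibration is good to about 2 mm. A picture is of the moment at which its call begins. There is no depth.
- order.finish_job(): hands the job in, once; it reports no verdict.
Trained networks look in a picture, given as the dict that the camera call returned (one of the last four; its "shot" number tells which), for a name from the list of things; names that differ only in an ending like _2 or _b are one class to them, and where a whole thing is asked for, a point or a joint stands for the part that bears it (a point fixed in the world has none). Each returns a list of dicts, best first, with "score" (0 to 1); they miss things now and then, are a little off and sometimes report something else, mostly with a low value. They report only what shows in the picture. A call takes as long as a camera call. They do not tell look-alikes from the thing itself.
- boxes_of(name, picture): "bbox" ([left, top, right, bottom] in pixels, round what is visible of it).
The state is a dict: "clock": time; "joint_pos": joint angles; "joint_velocities": joint speeds; "tau": joint torques, N m; "tool_pos": TCP position; "orientation": TCP orientation; "force": force on the tool from outside, world axes, zero at the start; "moment": the same for the moment, N m; "gripper_width": opening from 0.0 (shut) to 1.0 (fully open).
Only numpy, scipy, OpenCV 4.12 (cv2) and the standard library are available. Lean on these libraries where they do the work, as an engineer would, in place of code of your own. Each camera call takes 0.05 s, during which the arm holds its last target. There are 200 camera calls.

## Working session

There is one attempt and no reset: what is moved stays moved. The work goes in short steps, Python scripts to look and compute and a tool call to move; the robot and the scene stay as the last step left them, time stands still between calls to the robot, and variables do not carry over. Pictures are saved under pics/ and viewed, about 8 in all and at most 12, crops included, and the job is handed in when it is done.

Besides the shell and the picture viewer there is one more tool, called after "Call:" by a JSON object that holds its "fn" and its "kwargs". play_rows: Moves the arm, as the interface text tells. Its arguments: {"type":"object","properties":{"plan":{"type":"array"},"newtons":{"type":"number"}},"required":["plan"]}

```bash
ls; mkdir -p pics; python3 - <<'E'
from workcell import readout, camera, order, boxes_of
import cv2, numpy as np
print(readout.observe())
for n in ("scene","top"):
    p=camera(n); cv2.imwrite(f"pics/{n}0.png",p["pixels"])
    print(n,p["fx"],p["fy"],p["cx"],p["cy"],np.round(p["view"],4).tolist())
    for t in ("left_knob","right_knob","clamp_handle","clamp","tray_in","mixer","tubes","green_rack","cool_box","specimen_jar"):
        try: print(t,[(np.round(b["bbox"]).tolist(),round(b["score"],2)) for b in boxes_of(t,p)][:4])
        except Exception as e: print(t,e)
E
```

```text
pics
{'clock': 0.0, 'joint_pos': array([-1.12100034e+00,  3.14190019e-01, -4.80894753e-02,  1.21022184e+00,
       -1.85026150e-05,  1.57081781e+00]), 'joint_velocities': array([-0.00135875, -0.0010339 , -0.00026293,  0.00012511,  0.00075889,
       -0.00081947]), 'tau': array([-2.20472823e-03, -5.39590967e+01,  3.39749300e+01,  1.91886071e-02,
       -3.61447583e-04, -1.18920426e-05]), 'tool_pos': array([ 0.26060554, -0.5397897 ,  0.23045161]), 'orientation': array([-8.28969688e-04,  9.74818899e-01,  2.22996383e-01, -1.99141448e-04]), 'force': array([-0.49386678, -0.30891468,  0.12003155]), 'moment': array([-0.0219146 , -0.05454061,  0.05027293]), 'gripper_width': 1.0017126614307381}
scene 526.5483927931466 526.5483927931466 278.01525365482854 212.05992299908345 [[-0.7601, 0.6497, -0.0108, 0.3508], [0.5594, 0.6458, -0.5197, -0.168], [-0.3306, -0.401, -0.8543, 1.758], [0.0, 0.0, 0.0, 1.0]]
left_knob [([159.0, 167.0, 268.0, 262.0], 0.62)]
right_knob [([162.0, 167.0, 264.0, 262.0], 0.6), ([355.0, 339.0, 420.0, 407.0], 0.34)]
clamp_handle [([251.0, 122.0, 290.0, 178.0], 0.96), ([178.0, 
[... 800 characters left out ...]
213.0], 0.61), ([304.0, 154.0, 394.0, 176.0], 0.49), ([412.0, 163.0, 445.0, 240.0], 0.23)]
clamp_handle [([346.0, 238.0, 398.0, 312.0], 0.97), ([162.0, 229.0, 222.0, 300.0], 0.92), ([302.0, 154.0, 388.0, 177.0], 0.73)]
clamp [([304.0, 154.0, 393.0, 176.0], 0.94), ([165.0, 230.0, 224.0, 306.0], 0.81), ([346.0, 238.0, 399.0, 310.0], 0.67)]
tray_in [([191.0, 109.0, 232.0, 211.0], 0.79)]
mixer [([293.0, 138.0, 385.0, 208.0], 0.56)]
tubes [([319.0, 176.0, 366.0, 181.0], 0.81), ([294.0, 138.0, 386.0, 212.0], 0.37)]
green_rack [([410.0, 165.0, 444.0, 238.0], 0.6)]
cool_box [([95.0, 165.0, 135.0, 213.0], 0.83), ([409.0, 165.0, 446.0, 240.0], 0.68)]
specimen_jar [([263.0, 206.0, 281.0, 225.0], 0.74)]
```

```bash
python3 - <<'E'
import cv2
t=cv2.imread("pics/top0.png"); s=cv2.imread("pics/scene0.png")
cv2.imwrite("pics/topc.png",cv2.resize(t[90:320,80:460],None,fx=2.1,fy=2.1,interpolation=cv2.INTER_CUBIC))
cv2.imwrite("pics/scenec.png",cv2.resize(s[100:300,130:410],None,fx=2.8,fy=2.8,interpolation=cv2.INTER_CUBIC))
E
```

```text
(no output)
```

View pics/topc.png

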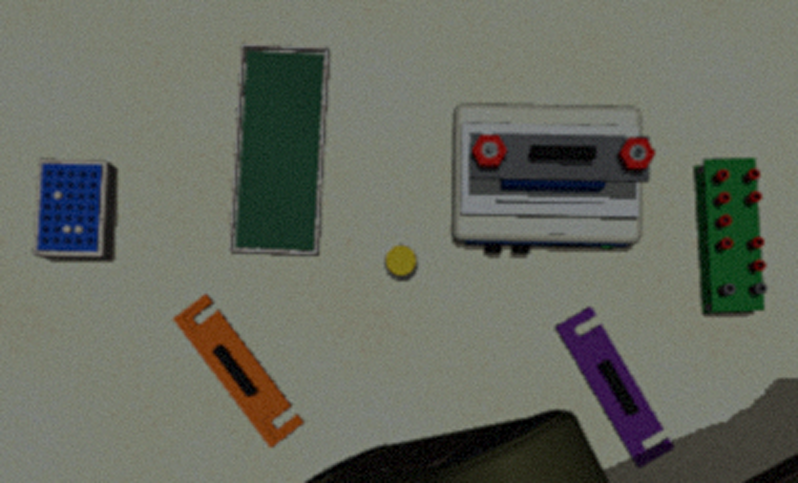

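View pics/scenec.png

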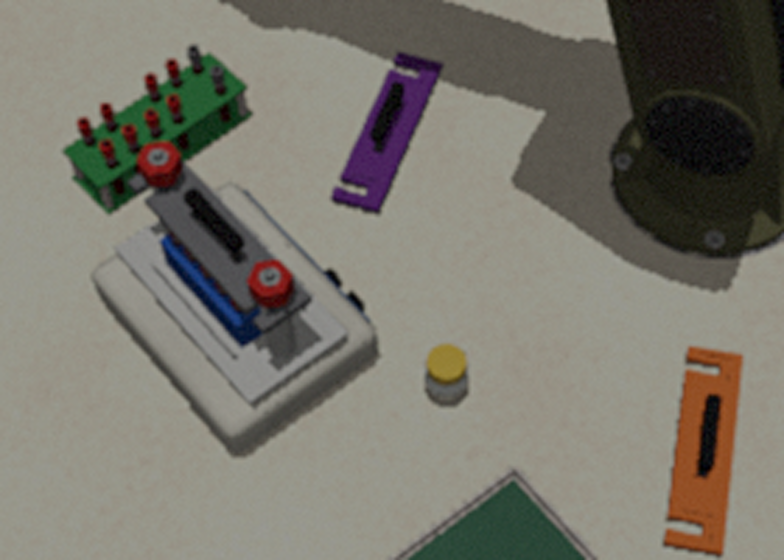

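The top view shows three plate-shaped candidates: grey at (348,163) under the red knobs on the mixer, orange at (194,265), and purple at (372,275). The grey one matches the description. The blue front faces the robot, the jar is at (271,215), and the tray is at (212,160). Next I'll measure.

```bash
cat > h.py <<'E'
from workcell import readout, camera, order, boxes_of
import cv2, numpy as np
from scipy.spatial.transform import Rotation as R
def ray(p,uv):
    V=np.array(p["view"]); d=np.array([(uv[0]-p["cx"])/p["fx"],(uv[1]-p["cy"])/p["fy"],1.])
    return -V[:3,:3].T@V[:3,3], V[:3,:3].T@d
def onz(p,uv,z):
    o,d=ray(p,uv); return o+d*(z-o[2])/d[2]
def proj(p,X):
    V=np.array(p["view"]); c=V[:3,:3]@np.asarray(X)+V[:3,3]
    return np.array([p["fx"]*c[0]/c[2]+p["cx"],p["fy"]*c[1]/c[2]+p["cy"]])
def tri(a,b):
    A=np.zeros((3,3)); y=np.zeros(3)
    for p,uv in (a,b):
        o,d=ray(p,uv); d/=np.linalg.norm(d); M=np.eye(3)-np.outer(d,d); A+=M; y+=M@o
    return np.linalg.solve(A,y)
def blobs(img,lo,hi,amin,roi=None):
    h=cv2.cvtColor(img,cv2.COLOR_BGR2HSV); m=cv2.inRange(h,np.array(lo),np.array(hi))
    if lo[0]==0: m|=cv2.inRange(h,np.array([170,lo[1],lo[2]]),np.array([180,255,255]))
    m=cv2.morphologyEx(m,cv2.MORPH_CLOSE,np.ones((5,5),np.uint8))
    c,_=cv2.findContours(m,cv2.RETR_EXTERNAL,cv2.CHAIN_APPROX_NONE)
    return [k for k in c if cv2.contourArea(k)>amin]
def state():
    s=readout.observe(); w,x,y,z=s["orientation"]; r=R.from_quat([x,y,z,w])
    return s,r
E
python3 - <<'E'
from h import *
P={n:camera(n) for n in ("scene","top")}
K={}
for n,p in P.items():
    K[n]=[]
    for c in blobs(p["pixels"],(0,120,60),(8,255,255),60):
        (u,v)=cv2.boundingRect(c)[:2]; M=cv2.moments(c); K[n].append((M["m10"]/M["m00"],M["m01"]/M["m00"],cv2.contourArea(c),cv2.boundingRect(c)))
    print(n,K[n])
p=P["top"]
for c in K["top"]: print("z.21-.222",onz(p,c[:2],.215).round(4))
for a in K["top"]:
    for b in K["scene"]: print(tri((p,a[:2]),(P["scene"],b[:2])).round(4))
for nm,lo,hi,z,amin in (("tray",(60,90,20),(90,255,255),.005,1500),("jar",(22,100,60),(35,255,255),.062,60),("cool",(105,90,40),(125,255,255),.064,500)):
    for n,p in P.items():
        for c in blobs(p["pixels"],lo,hi,amin):
            r=cv2.minAreaRect(c); M=cv2.moments(c)
            print(nm,n,cv2.contourArea(c),onz(p,(M["m10"]/M["m00"],M["m01"]/M["m00"]),z).round(4),[onz(p,q,z)[:2].round(3).tolist() for q in cv2.boxPoints(r)])
# dark handle in top
p=P["top"]; g=p["pixels"].max(2); print(g[150:178,310:392:3].tolist()[0][:5])
m=np.zeros_like(g); m[155:172,325:370]=(g[155:172,325:370]<40)*255
c=max(cv2.findContours(m,0,1)[0],key=cv2.contourArea); r=cv2.minAreaRect(c); print("handle",r,[onz(p,q,.22)[:2].round(4).tolist() for q in cv2.boxPoints(r)],onz(p,r[0],.22))
cv2.imwrite("pics/cropk.png",cv2.resize(p["pixels"][130:220,285:400],None,fx=6,fy=6,interpolation=cv2.INTER_CUBIC))
E
```

```text
scene [(225.9367469879518, 200.27610441767067, 166.0, (218, 193, 16, 17)), (186.08496732026143, 157.5544662309368, 153.0, (179, 151, 15, 15)), (108.72134323538909, 37.34893983424819, 1548.5, (81, 16, 59, 44))]
top [(383.04777070063693, 162.44585987261146, 157.0, (375, 156, 17, 14)), (312.6754643206256, 160.9960899315738, 170.5, (305, 154, 17, 15))]
z.21-.222 [ 0.5547 -0.2904  0.215 ]
z.21-.222 [ 0.5575 -0.1002  0.215 ]
[ 0.5411 -0.2629  0.0515]
[ 0.5555 -0.2912  0.2132]
[ 0.5621 -0.2528  0.6592]
[ 0.5581 -0.1007  0.2139]
[ 0.5708 -0.1229  0.3867]
[ 0.5735 -0.1219  0.7603]
tray scene 3757.0 [0.6039 0.1951 0.005 ] [[0.741, 0.134], [0.443, 0.14], [0.457, 0.255], [0.745, 0.243]]
tray top 1840.5 [ 0.4707 -0.4665  0.005 ] [[0.583, -0.42], [0.589, -0.51], [0.362, -0.518], [0.356, -0.429]]
tray top 3173.0 [0.5939 0.1951 0.005 ] [[0.452, 0.256], [0.744, 0.245], [0.738, 0.133], [0.447, 0.146]]
jar scene 136.0 [0.4318 0.0162 0.062 ] [[0.431, -0.012], [0.404, 0.011], [0.433, 0.044], [0.459, 0.021]]
jar top 149.0 [0.4266 0.0141 0.062 ] [[0.447, 0.034], [0.447, -0.005], [0.405, -0.005], [0.405, 0.033]]
cool scene 1554.0 [0.5062 0.4877 0.064 ] [[0.567, 0.445], [0.442, 0.444], [0.445, 0.53], [0.567, 0.528]]
cool top 1120.5 [0.4999 0.4854 0.064 ] [[0.561, 0.532], [0.562, 0.445], [0.438, 0.441], [0.438, 0.527]]
[126, 128, 124, 130, 132]
handle ((347.0, 163.5), (9.0, 32.0), 90.0) [[0.5623, -0.1492], [0.5628, -0.2355], [0.5383, -0.2352], [0.5378, -0.1491]] [ 0.55030429 -0.19226068  0.22      ]
```

View pics/cropk.png

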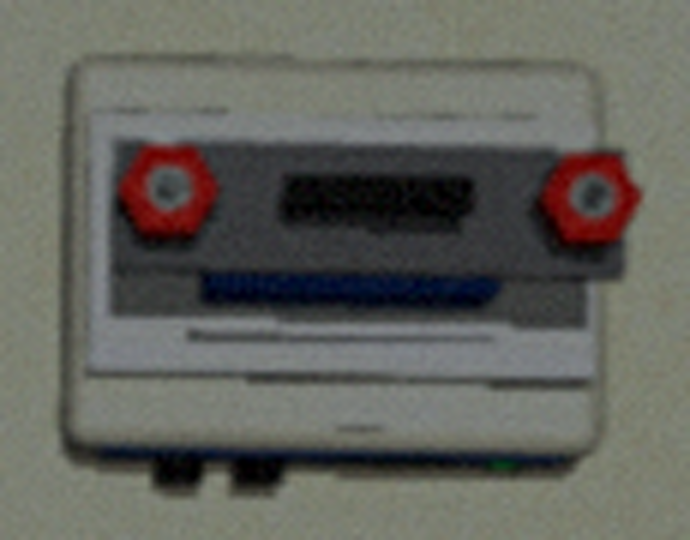

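Knobs are at about L (0.558,-0.1005) and R (0.555,-0.291), yaw about -0.015. The crop confirms the grey plate with the black handle under the red hexagonal knobs. I'll write a row planner and go above the right knob with j6 near 0, so both turning directions are available.

```bash
cat >> h.py <<'E'
def tool(phi):
    c,s=np.cos(phi),np.sin(phi); return R.from_matrix(np.array([[-s,c,0],[c,s,0],[0,0,-1]]))
def yaw(r): y=r.as_matrix()[:,1]; return np.arctan2(y[1],y[0])
def rows(wps,g,start=None,vmax=.038,wmax=.12):
    "wps: (x,y,z,phi); phi unwrapped relative to present; prints rows"
    s,r=state(); p=s["tool_pos"]; out=[]; ph=yaw(r)
    for w in wps:
        q=np.array(w[:3]); dphi=w[3]-ph; n=int(np.ceil(max(np.linalg.norm(q-p)/vmax,abs(dphi)/wmax,1)))
        for i in range(1,n+1):
            pi=p+(q-p)/n; ph+=dphi/n; rn=tool(ph)
            rv=(r.inv()*rn).as_rotvec(); t=r.inv().apply(pi-p)
            out.append([round(v,3) for v in rv]+[round(v,4) for v in t]+[g]); r=rn; p=pi
    for i in range(0,len(out),5): print("[",out[i:i+5],"]")
def show():
    s,r=state(); print("t%.2f"%s["clock"],s["tool_pos"].round(4),"phi %.3f"%yaw(r),"tilt",(r.as_matrix()[:2,2]).round(3),"F",s["force"].round(2),"M",s["moment"].round(3),"g %.3f"%s["gripper_width"],"j",s["joint_pos"].round(3)); return s,r
E
python3 -c "
from h import *
show(); rows([(.30,-.50,.32,-1.0),(.49,-.285,.33,1.032)],0.65)"
```

```text
t1.20 [ 0.2609 -0.5403  0.2313] phi -1.121 tilt [-0.  0.] F [-0.01 -1.03 -0.47] M [-0.022  0.057 -0.019] g 0.999 j [-1.121  0.314 -0.047  1.21  -0.     1.571]
[ [[np.float64(-0.0), np.float64(0.0), np.float64(-0.04), np.float64(0.0176), np.float64(-0.0064), np.float64(-0.0296), 0.65], [np.float64(0.0), np.float64(0.0), np.float64(-0.04), np.float64(0.0119), np.float64(-0.0038), np.float64(-0.0197), 0.65], [np.float64(0.0), np.float64(0.0), np.float64(-0.04), np.float64(0.008), np.float64(-0.0022), np.float64(-0.0131), 0.65], [np.float64(0.0), np.float64(0.0), np.float64(-0.12), np.float64(0.0172), np.float64(-0.0048), np.float64(-0.0021), 0.65], [np.float64(0.0), np.float64(0.0), np.float64(-0.12), np.float64(0.0166), np.float64(-0.0026), np.float64(-0.002), 0.65]] ]
[ [[np.float64(0.0), np.float64(0.0), np.float64(-0.12), np.float64(0.0158), np.float64(-0.0005), np.float64(-0.0019), 0.65], [np.float64(0.0), np.float64(0.0), np.float64(-0.12), np.float64(0.0148), np.float64(0.0013), np.float64(-0.0018), 0.65], [np.float64(0.0), np.float64(0.0), np.float64(-0.12), np.float64(0.0137), 
[... 822 characters left out ...]
.float64(-0.12), np.float64(0.0046), np.float64(0.0079), np.float64(-0.0011), 0.65]] ]
[ [[np.float64(0.0), np.float64(0.0), np.float64(-0.12), np.float64(0.0034), np.float64(0.0079), np.float64(-0.001), 0.65], [np.float64(0.0), np.float64(0.0), np.float64(-0.12), np.float64(0.0023), np.float64(0.0078), np.float64(-0.001), 0.65], [np.float64(0.0), np.float64(0.0), np.float64(-0.12), np.float64(0.0013), np.float64(0.0075), np.float64(-0.0009), 0.65], [np.float64(0.0), np.float64(0.0), np.float64(-0.12), np.float64(0.0004), np.float64(0.0072), np.float64(-0.0009), 0.65], [np.float64(0.0), np.float64(0.0), np.float64(-0.12), np.float64(-0.0005), np.float64(0.0068), np.float64(-0.0008), 0.65]] ]
```

```bash
sed -i 's#pi=p+(q-p)/n;#pi=p+(q-p)/(n-i+1);#; s#\[round(v,3) for v in rv\]#[round(float(v),2)+0. for v in rv]#; s#\[round(v,4) for v in t\]#[round(float(v),4) for v in t]#' h.py
python3 -c "
from h import *
rows([(.30,-.50,.32,-1.0),(.49,-.285,.33,1.032)],0.65)"
```

```text
[ [[0.0, 0.0, -0.04, 0.0176, -0.0064, -0.0296, 0.65], [0.0, 0.0, -0.04, 0.0178, -0.0057, -0.0296, 0.65], [0.0, 0.0, -0.04, 0.018, -0.005, -0.0296, 0.65], [0.0, 0.0, -0.12, 0.0162, -0.0046, -0.0006, 0.65], [0.0, 0.0, -0.12, 0.0167, -0.0026, -0.0006, 0.65]] ]
[ [[0.0, 0.0, -0.12, 0.0169, -0.0006, -0.0006, 0.65], [0.0, 0.0, -0.12, 0.0168, 0.0014, -0.0006, 0.65], [0.0, 0.0, -0.12, 0.0165, 0.0034, -0.0006, 0.65], [0.0, 0.0, -0.12, 0.016, 0.0053, -0.0006, 0.65], [0.0, 0.0, -0.12, 0.0153, 0.0072, -0.0006, 0.65]] ]
[ [[0.0, 0.0, -0.12, 0.0143, 0.009, -0.0006, 0.65], [0.0, 0.0, -0.12, 0.0131, 0.0106, -0.0006, 0.65], [0.0, 0.0, -0.12, 0.0118, 0.0121, -0.0006, 0.65], [0.0, 0.0, -0.12, 0.0102, 0.0134, -0.0006, 0.65], [0.0, 0.0, -0.12, 0.0086, 0.0145, -0.0006, 0.65]] ]
[ [[0.0, 0.0, -0.12, 0.0068, 0.0155, -0.0006, 0.65], [0.0, 0.0, -0.12, 0.0049, 0.0162, -0.0006, 0.65], [0.0, 0.0, -0.12, 0.0029, 0.0166, -0.0006, 0.65], [0.0, 0.0, -0.12, 0.0009, 0.0169, -0.0006, 0.65], [0.0, 0.0, -0.12, -0.0011, 0.0168, -0.0006, 0.65]] ]
```

Call:
{"fn": "play_rows", "kwargs": {"plan": [[[0, 0, -0.04, 0.0176, -0.0064, -0.03, 0.65], [0, 0, -0.04, 0.0178, -0.0057, -0.03, 0.65], [0, 0, -0.04, 0.018, -0.005, -0.03, 0.65], [0, 0, -0.12, 0.016, -0.0046, -0.0006, 0.65], [0, 0, -0.12, 0.0167, -0.0026, -0.0006, 0.65]]]}}

```text
clock: 1.62
tool_pos: [0.3212, -0.4737, 0.324]
orientation: [-0.002, 0.918, 0.397, -0.0]
force: [-0.6, -0.6, -1.0]
gripper_width: 0.645
```

Call:
{"fn": "play_rows", "kwargs": {"plan": [[[0, 0, -0.12, 0.017, -0.0006, -0.0006, 0.65], [0, 0, -0.12, 0.017, 0.0014, -0.0006, 0.65], [0, 0, -0.12, 0.0165, 0.0034, -0.0006, 0.65], [0, 0, -0.12, 0.016, 0.0053, -0.0006, 0.65], [0, 0, -0.12, 0.015, 0.0072, -0.0006, 0.65]]]}}

```text
clock: 2.03
tool_pos: [0.3794, -0.4072, 0.3299]
orientation: [0.0, 0.751, 0.66, 0.0]
force: [-0.1, -1.0, 0.1]
gripper_width: 0.652
```

Call:
{"fn": "play_rows", "kwargs": {"plan": [[[0, 0, -0.12, 0.0143, 0.009, -0.0006, 0.65], [0, 0, -0.12, 0.013, 0.0106, -0.0006, 0.65], [0, 0, -0.12, 0.012, 0.012, -0.0006, 0.65], [0, 0, -0.12, 0.01, 0.0134, -0.0006, 0.65], [0, 0, -0.12, 0.0086, 0.0145, -0.0006, 0.65]]]}}

```text
clock: 2.45
tool_pos: [0.4347, -0.3381, 0.3336]
orientation: [0.001, 0.512, 0.859, 0.0]
force: [1.0, -0.3, 0.4]
gripper_width: 0.652
```

Call:
{"fn": "play_rows", "kwargs": {"plan": [[[0, 0, -0.12, 0.007, 0.0155, -0.0006, 0.65], [0, 0, -0.12, 0.005, 0.016, -0.0006, 0.65], [0, 0, -0.12, 0.003, 0.0166, -0.0006, 0.65], [0, 0, -0.12, 0.001, 0.017, -0.0006, 0.65], [0, 0, -0.12, -0.001, 0.017, -0.0006, 0.65]]]}}

```text
clock: 2.87
tool_pos: [0.4879, -0.2667, 0.3371]
orientation: [0.001, 0.223, 0.975, -0.0]
force: [1.1, -0.3, 0.6]
gripper_width: 0.647
```

```bash
python3 - <<'E'
from h import *
show(); p=camera("wrist"); cv2.imwrite("pics/w1.png",p["pixels"])
print(proj(p,(.555,-.291,.222)),proj(p,(.558,-.1005,.222)))
for c in blobs(p["pixels"],(0,120,60),(8,255,255),60):
    M=cv2.moments(c); uv=(M["m10"]/M["m00"],M["m01"]/M["m00"]); print(uv,cv2.contourArea(c),cv2.boundingRect(c),onz(p,uv,.222).round(4),onz(p,uv,.210).round(4))
E
```

```text
t2.87 [ 0.4879 -0.2667  0.3371] phi 1.121 tilt [ 0.002 -0.001] F [ 1.14 -0.3   0.62] M [ 0.012  0.024 -0.005] g 0.647 j [-0.5    0.208  0.054  1.414 -0.    -0.05 ]
[287.88337005 289.37699058] [526.74897601 191.29746889]
(140.89078822412156, 290.9506172839506) 175.5 (133, 282, 17, 18) [ 0.5055 -0.3966  0.222 ] [ 0.5096 -0.4042  0.21  ]
(171.83673469387756, 275.5908649173955) 171.5 (164, 267, 16, 18) [ 0.5045 -0.3675  0.222 ] [ 0.5085 -0.3737  0.21  ]
(125.3048433048433, 269.81386514719844) 175.5 (117, 261, 17, 18) [ 0.4844 -0.3975  0.222 ] [ 0.4875 -0.4051  0.21  ]
(289.02042015572204, 283.74665785221094) 2269.0 (264, 253, 51, 61) [ 0.5509 -0.288   0.222 ] [ 0.557  -0.2906  0.21  ]
(156.702878365831, 253.48375116063136) 179.5 (149, 245, 17, 18) [ 0.4832 -0.3682  0.222 ] [ 0.4862 -0.3745  0.21  ]
(140.9217877094972, 231.00093109869644) 179.0 (133, 222, 18, 18) [ 0.4622 -0.3692  0.222 ] [ 0.4643 -0.3755  0.21  ]
(90.91111111111111, 225.06455026455026) 157.5 (83, 216, 19, 17) [ 0.4419 -0.4003  0.222 ] [ 0.443  -0.4081  0.21  ]
(124.10837887067395, 207.2231329690346) 183.0 (116, 199, 17, 17) [ 0.4409 -0.3703  0.222 ] [ 0.442  -0.3766  0.21  ]
(74.29012345679011, 200.2980599647266) 189.0 (65, 193, 20, 16) [ 0.4206 -0.4002  0.222 ] [ 0.4207 -0.4079  0.21  ]
(519.4150399841056, 187.19743704365968) 3355.5 (482, 157, 78, 63) [ 0.5527 -0.1045  0.222 ] [ 0.5589 -0.0986  0.21  ]
```

View pics/w1.png

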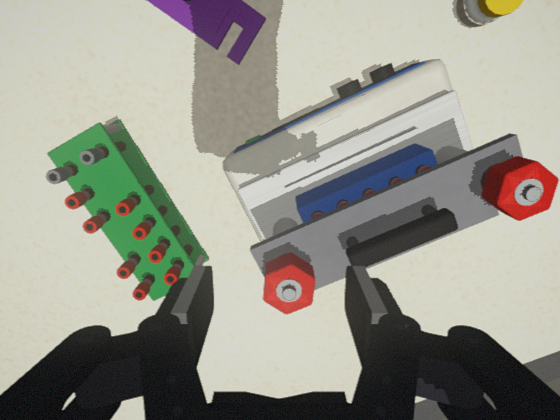

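The wrist view shows the right knob at (289,290), the left knob at (520,190), and the green rack at left about 0.15 m away, at a safe height. Detections agree within about 2 mm. I'll line up, descend, and grip gently.

```bash
python3 -c "
from h import *
p=camera('wrist')
for z in (.222,.228): print(onz(p,(289,290.5),z).round(4),onz(p,(528,190),z).round(4))
rows([(.5552,-.2905,.26,1.034),(.5552,-.2905,.19,1.034)],0.65,vmax=.03)"
```

```text
[ 0.5584 -0.2876  0.222 ] [ 0.5582 -0.0961  0.222 ]
[ 0.5552 -0.2862  0.228 ] [ 0.555  -0.0992  0.228 ]
[ [[0.0, 0.0, 0.02, -0.0176, 0.0017, 0.0193, 0.65], [0.0, 0.0, 0.02, -0.0176, 0.0021, 0.0193, 0.65], [0.0, 0.0, 0.02, -0.0176, 0.0024, 0.0193, 0.65], [0.0, 0.0, 0.02, -0.0175, 0.0028, 0.0193, 0.65], [0.0, 0.0, 0.0, 0.0, 0.0, 0.0233, 0.65]] ]
[ [[0.0, 0.0, 0.0, 0.0, 0.0, 0.0233, 0.65], [0.0, 0.0, 0.0, 0.0, 0.0, 0.0233, 0.65]] ]
```

Call:
{"fn": "play_rows", "kwargs": {"plan": [[[0, 0, 0.02, -0.0175, 0.002, 0.019, 0.65], [0, 0, 0.02, -0.0175, 0.002, 0.019, 0.65], [0, 0, 0.02, -0.0175, 0.0025, 0.019, 0.65], [0, 0, 0.02, -0.0175, 0.003, 0.019, 0.65], [0, 0, 0, 0, 0, 0, 0.65]]]}}

```text
clock: 3.38
tool_pos: [0.5573, -0.2932, 0.2616]
orientation: [0.004, 0.27, 0.963, -0.002]
force: [-0.7, -0.7, -0.6]
gripper_width: 0.653
```

```bash
python3 -c "
from h import *
show(); p=camera('wrist'); cv2.imwrite('pics/w2.png',p['pixels'])
for c in blobs(p['pixels'],(0,120,60),(8,255,255),1500):
    M=cv2.moments(c); uv=(M['m10']/M['m00'],M['m01']/M['m00']); print(uv,cv2.contourArea(c),cv2.boundingRect(c),onz(p,uv,.222).round(4),onz(p,uv,.210).round(4))
print(proj(p,(.5555,-.2895,.228)))
rows([(.5555,-.2895,.19,1.034)],0.65,vmax=.02)"
```

```text
t3.38 [ 0.5573 -0.2932  0.2616] phi 1.024 tilt [ 0.007 -0.006] F [-0.71 -0.67 -0.58] M [0.121 0.075 0.022] g 0.653 j [-0.483  0.355  0.078  1.286 -0.002  0.064]
(281.0854683266454, 231.3435881606475) 4859.5 (244, 188, 75, 87) [ 0.552  -0.2884  0.222 ] [ 0.5561 -0.2908  0.21  ]
[282.8969415  241.89158053]
[ [[0.0, 0.01, 0.0, 0.0008, 0.0007, 0.0183, 0.65], [0.0, 0.0, 0.0, 0.0006, 0.0006, 0.0183, 0.65], [0.0, 0.0, 0.0, 0.0006, 0.0006, 0.0183, 0.65], [0.0, 0.0, 0.0, 0.0006, 0.0006, 0.0183, 0.65]] ]
```

View pics/w2.png

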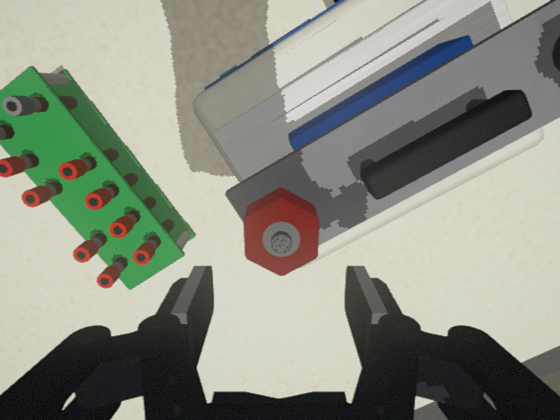

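The knob post tip is at (281,242) against a predicted (283,242), and the flats are parallel to the pads. Descending and closing.

Call:
{"fn": "play_rows", "kwargs": {"plan": [[[0, 0.008, 0, 0.001, 0.001, 0.018, 0.65], [0, 0, 0, 0.001, 0.001, 0.018, 0.65], [0, 0, 0, 0.0006, 0.0006, 0.018, 0.65], [0, 0, 0, 0.0006, 0.0006, 0.018, 0.65], [0, 0, 0, 0, 0, 0, 0.65]]], "newtons": 25}}

```text
clock: 3.85
tool_pos: [0.5535, -0.2919, 0.1947]
orientation: [0.003, 0.274, 0.962, -0.002]
force: [-0.0, 0.2, -0.7]
gripper_width: 0.647
```

```bash
python3 -c "
from h import *
show();rows([(.5555,-.2895,.19,1.034)],0.65,vmax=.02)"
```

```text
t3.85 [ 0.5535 -0.2919  0.1947] phi 1.015 tilt [ 0.004 -0.006] F [-0.    0.25 -0.69] M [-0.002  0.082 -0.048] g 0.647 j [-0.484  0.372 -0.048  1.144 -0.003  0.072]
[ [[0.0, 0.01, -0.02, -0.0004, 0.0031, 0.0047, 0.65]] ]
```

Call:
{"fn": "play_rows", "kwargs": {"plan": [[[0, 0.008, -0.02, 0, 0.003, 0.0045, 0.65], [0, 0, 0, 0, 0, 0, 0.3], [0, 0, 0, 0, 0, 0, 0.3], [0, 0, 0, 0, 0, 0, 0.3], [0, 0, 0, 0, 0, 0, 0.3]]], "newtons": 25}}

```text
clock: 4.27
tool_pos: [0.5543, -0.2903, 0.1935]
orientation: [-0.001, 0.265, 0.964, -0.001]
force: [1.5, -0.9, -7.4]
gripper_width: 0.46
```

```bash
python3 -c "
from h import *
show()"
```

```text
t4.27 [ 0.5543 -0.2903  0.1935] phi 1.034 tilt [-0.003 -0.002] F [ 1.53 -0.91 -7.37] M [-0.098 -0.295 -0.012] g 0.460 j [-0.481  0.379 -0.041  1.152 -0.003  0.056]
```

Call:
{"fn": "play_rows", "kwargs": {"plan": [[[0, 0, -0.05, 0, 0, 0, 0.3], [0, 0, -0.05, 0, 0, 0, 0.3], [0, 0, 0, 0, 0, 0, 0.3]]]}}

```text
clock: 4.52
tool_pos: [0.5543, -0.2904, 0.1935]
orientation: [-0.001, 0.215, 0.977, -0.001]
force: [1.3, -1.2, -7.0]
gripper_width: 0.461
```

```bash
python3 -c "
from h import *
show()"
```

```text
t4.52 [ 0.5543 -0.2904  0.1935] phi 1.137 tilt [-0.003 -0.002] F [ 1.32 -1.19 -6.95] M [-0.016 -0.126 -0.084] g 0.461 j [-0.481  0.38  -0.041  1.153 -0.003 -0.048]
```

Call:
{"fn": "play_rows", "kwargs": {"plan": [[[0, 0, -0.05, 0, 0, 0, 0.3], [0, 0, 0, 0, 0, 0, 0.3]]]}}

```text
clock: 4.68
tool_pos: [0.5543, -0.2904, 0.1936]
orientation: [-0.002, 0.191, 0.982, -0.001]
force: [0.7, -0.8, -6.0]
gripper_width: 0.462
```

```bash
python3 -c "
from h import *
show()"
```

```text
t4.68 [ 0.5543 -0.2904  0.1936] phi 1.186 tilt [-0.003 -0.002] F [ 0.66 -0.81 -6.03] M [-0.051 -0.157 -0.126] g 0.462 j [-0.481  0.38  -0.04   1.153 -0.003 -0.096]
```

Call:
{"fn": "play_rows", "kwargs": {"plan": [[[0, 0, 0, 0, 0, 0, 0.3]]]}}

```text
clock: 4.77
tool_pos: [0.5543, -0.2904, 0.1936]
orientation: [-0.002, 0.192, 0.981, -0.001]
force: [0.0, 0.1, -6.6]
gripper_width: 0.464
```

```bash
python3 -c "
from h import *
show()"
```

```text
t4.77 [ 0.5543 -0.2904  0.1936] phi 1.184 tilt [-0.004 -0.002] F [ 0.02  0.15 -6.59] M [-0.057 -0.183 -0.092] g 0.464 j [-0.481  0.38  -0.04   1.153 -0.003 -0.094]
```

Right knob: it gave 0.15 rad counter-clockwise at a steady 0.1 N m, where tightening would already show about 0.37. The jaw width didn't spread, so the knob itself turned. So counter-clockwise loosens it.

Call:
{"fn": "play_rows", "kwargs": {"plan": [[[0, 0, -0.12, 0, 0, -0.00015, 0.3], [0, 0, -0.12, 0, 0, -0.00015, 0.3], [0, 0, -0.12, 0, 0, -0.00015, 0.3], [0, 0, -0.12, 0, 0, -0.00015, 0.3], [0, 0, -0.12, 0, 0, -0.00015, 0.3]]]}}

```text
clock: 5.18
tool_pos: [0.5542, -0.2911, 0.1944]
orientation: [-0.002, -0.113, 0.994, -0.001]
force: [0.9, -0.8, -6.2]
gripper_width: 0.461
```

```bash
python3 -c "
from h import *
show()"
```

```text
t5.18 [ 0.5542 -0.2911  0.1944] phi 1.797 tilt [-0.004 -0.003] F [ 0.93 -0.84 -6.2 ] M [-0.192 -0.219 -0.199] g 0.461 j [-0.481  0.38  -0.038  1.155 -0.005 -0.708]
```

Call:
{"fn": "play_rows", "kwargs": {"plan": [[[0, 0, -0.12, 0, 0, -0.00015, 0.3], [0, 0, -0.12, 0, 0, -0.00015, 0.3], [0, 0, -0.12, 0, 0, -0.00015, 0.3], [0, 0, -0.12, 0, 0, -0.00015, 0.3], [0, 0, -0.12, 0, 0, -0.00015, 0.3]]]}}

```text
clock: 5.6
tool_pos: [0.5546, -0.2917, 0.1952]
orientation: [-0.002, -0.411, 0.912, -0.001]
force: [1.6, -0.1, -5.6]
gripper_width: 0.463
```

Call:
{"fn": "play_rows", "kwargs": {"plan": [[[0, 0, -0.12, 0, 0, -0.00015, 0.3], [0, 0, -0.12, 0, 0, -0.00015, 0.3], [0, 0, -0.12, 0, 0, -0.00015, 0.3], [0, 0, -0.12, 0, 0, -0.00015, 0.3], [0, 0, -0.12, 0, 0, -0.00015, 0.3]]]}}

```text
clock: 6.02
tool_pos: [0.5554, -0.292, 0.196]
orientation: [-0.002, -0.669, 0.743, -0.001]
force: [0.6, 0.4, -6.4]
gripper_width: 0.461
```

```bash
python3 -c "
from h import *
show()"
```

```text
t6.02 [ 0.5554 -0.292   0.196 ] phi 3.037 tilt [-0.002 -0.004] F [ 0.55  0.36 -6.36] M [-0.061 -0.289 -0.14 ] g 0.461 j [-0.482  0.38  -0.034  1.156 -0.005 -1.947]
```

Call:
{"fn": "play_rows", "kwargs": {"plan": [[[0, 0, -0.12, 0, 0, -0.00015, 0.3], [0, 0, -0.12, 0, 0, -0.00015, 0.3], [0, 0, -0.12, 0, 0, -0.00015, 0.3], [0, 0, -0.12, 0, 0, -0.00015, 0.3], [0, 0, -0.12, 0, 0, -0.00015, 0.3]]]}}

```text
clock: 6.43
tool_pos: [0.5561, -0.2918, 0.1967]
orientation: [0.002, 0.864, -0.504, 0.0]
force: [0.9, -0.0, -5.0]
gripper_width: 0.461
```

Call:
{"fn": "play_rows", "kwargs": {"plan": [[[0, 0, -0.12, 0, 0, -0.00015, 0.3], [0, 0, -0.12, 0, 0, -0.00015, 0.3], [0, 0, -0.1, 0, 0, -0.00015, 0.3], [0, 0, 0, 0, 0, 0, 0.3], [0, 0, 0, 0, 0, 0, 0.3]]]}}

```text
clock: 6.85
tool_pos: [0.5564, -0.2916, 0.1972]
orientation: [0.001, 0.938, -0.346, 0.0]
force: [0.7, -0.0, -5.4]
gripper_width: 0.466
```

```bash
python3 -c "
from h import *
show()"
```

```text
t6.85 [ 0.5564 -0.2916  0.1972] phi -2.277 tilt [-0.    -0.002] F [ 0.74 -0.01 -5.38] M [-0.036 -0.153 -0.112] g 0.466 j [-4.810e-01  3.800e-01 -3.100e-02  1.159e+00 -2.000e-03 -2.916e+00]
```

Call:
{"fn": "play_rows", "kwargs": {"plan": [[[0, 0, -0.1, 0, 0, -0.00015, 0.3], [0, 0, -0.05, 0, 0, 0, 0.3], [0, 0, 0, 0, 0, 0, 0.65], [0, 0, 0, 0, 0, 0, 0.65], [0, 0, 0, 0, 0, 0, 0.65]]]}}

```text
clock: 7.27
tool_pos: [0.5575, -0.292, 0.1996]
orientation: [0.001, 0.96, -0.28, 0.002]
force: [0.5, -0.8, -0.1]
gripper_width: 0.65
```

Call:
{"fn": "play_rows", "kwargs": {"plan": [[[0, 0, 0, 0, 0, -0.02, 0.65], [0, 0, 0, 0, 0, -0.025, 0.65], [0, 0, 0, 0, 0, -0.025, 0.65], [0, 0, 0, 0, 0, 0, 0.65]]]}}

```text
clock: 7.6
tool_pos: [0.5569, -0.2916, 0.2732]
orientation: [0.002, 0.959, -0.285, 0.002]
force: [0.1, -0.6, 1.5]
gripper_width: 0.65
```

```bash
python3 -c "
from h import *
s,r=show(); rows([(.558,-.1007,.265,4.175-2*np.pi)],.65,vmax=.036)"
```

```text
t7.60 [ 0.5569 -0.2916  0.2732] phi -2.148 tilt [ 0.003 -0.004] F [ 0.14 -0.61  1.45] M [-0.031 -0.009  0.021] g 0.650 j [-4.810e-01  3.540e-01  1.030e-01  1.316e+00 -2.000e-03 -3.045e+00]
[ [[0.0, 0.0, -0.01, -0.0172, -0.0268, 0.0012, 0.65], [0.0, 0.0, -0.01, -0.017, -0.0269, 0.0014, 0.65], [0.0, 0.0, -0.01, -0.0169, -0.027, 0.0014, 0.65], [0.0, 0.0, -0.01, -0.0167, -0.0271, 0.0014, 0.65], [0.0, 0.0, -0.01, -0.0165, -0.0272, 0.0014, 0.65]] ]
[ [[0.0, 0.0, -0.01, -0.0163, -0.0273, 0.0014, 0.65]] ]
```

Right knob is backed off 3.1 rad and released. Moving to the left knob.

Call:
{"fn": "play_rows", "kwargs": {"plan": [[[0, 0, -0.01, -0.017, -0.027, 0.001, 0.65], [0, 0, -0.01, -0.017, -0.027, 0.001, 0.65], [0, 0, -0.01, -0.017, -0.027, 0.001, 0.65], [0, 0, -0.01, -0.0167, -0.027, 0.001, 0.65], [0, 0, 0, -0.0165, -0.027, 0.001, 0.65]]]}}

```text
clock: 8.02
tool_pos: [0.5608, -0.1352, 0.2712]
orientation: [0.003, 0.961, -0.275, 0.008]
force: [0.1, 0.2, 0.5]
gripper_width: 0.65
```

```bash
python3 -c "
from h import *
s,r=show(); rows([(.558,-.1007,.265,4.175-2*np.pi)],.65,vmax=.036)"
```

```text
t8.02 [ 0.5608 -0.1352  0.2712] phi -2.128 tilt [ 0.014 -0.011] F [0.12 0.17 0.46] M [ 0.011 -0.04   0.023] g 0.650 j [-0.232  0.243 -0.05   1.262 -0.008 -2.817]
[ [[0.0, -0.02, -0.02, -0.0207, -0.0278, 0.0058, 0.65]] ]
```

Call:
{"fn": "play_rows", "kwargs": {"plan": [[[0, -0.02, -0.01, -0.0205, -0.0278, 0.005, 0.65], [0, 0, 0, 0, 0, 0, 0.65]]]}}

```text
clock: 8.18
tool_pos: [0.558, -0.0946, 0.2666]
orientation: [-0.001, 0.963, -0.27, -0.001]
force: [0.3, -0.7, 0.4]
gripper_width: 0.65
```

```bash
python3 -c "
from h import *
s,r=show(); rows([(.558,-.1007,.265,4.175-2*np.pi),(.558,-.1007,.190,4.175-2*np.pi)],.65,vmax=.02)
p=camera('wrist'); cv2.imwrite('pics/w3.png',p['pixels'])
print(proj(p,(.558,-.1007,.228)))"
```

```text
t8.18 [ 0.558  -0.0946  0.2666] phi -2.117 tilt [-0.001  0.002] F [ 0.33 -0.71  0.38] M [-0.018  0.016 -0.025] g 0.650 j [-1.690e-01  2.390e-01 -6.600e-02  1.268e+00  1.000e-03 -2.764e+00]
[ [[0.0, 0.0, -0.01, 0.0032, 0.0052, 0.0016, 0.65], [0.0, 0.0, 0.0, 0.0, 0.0, 0.0187, 0.65], [0.0, 0.0, 0.0, 0.0, 0.0, 0.0188, 0.65], [0.0, 0.0, 0.0, 0.0, 0.0, 0.0188, 0.65], [0.0, 0.0, 0.0, 0.0, 0.0, 0.0187, 0.65]] ]
[289.02157778 237.69463919]
```

View pics/w3.png

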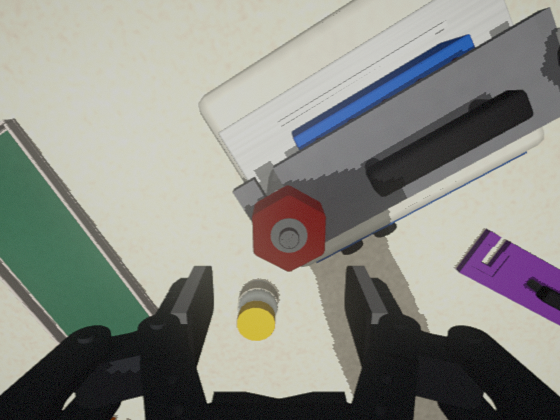

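The post tip is at (289,237) against a predicted (289,238), so the left knob position is confirmed. Its flats are nearly parallel to the pads. Descend.

Call:
{"fn": "play_rows", "kwargs": {"plan": [[[0, 0, 0, 0.0032, 0.0052, 0.0015, 0.65], [0, 0, 0, 0, 0, 0.019, 0.65], [0, 0, 0, 0, 0, 0.019, 0.65], [0, 0, 0, 0, 0, 0.019, 0.65], [0, 0, 0, 0, 0, 0.0, 0.65]]], "newtons": 25}}

```text
clock: 8.65
tool_pos: [0.5615, -0.1089, 0.2097]
orientation: [0.001, 0.962, -0.274, 0.005]
force: [-0.9, 0.7, -0.4]
gripper_width: 0.652
```

```bash
python3 -c "
from h import *
s,r=show(); rows([(.558,-.1007,.19,4.175-2*np.pi)],.65,vmax=.02)"
```

```text
t8.65 [ 0.5615 -0.1089  0.2097] phi -2.126 tilt [ 0.009 -0.005] F [-0.94  0.66 -0.41] M [0.038 0.053 0.024] g 0.652 j [-0.189  0.262 -0.166  1.134 -0.004 -2.776]
[ [[0.0, -0.01, -0.01, -0.0037, -0.0025, 0.0098, 0.65], [0.0, 0.0, -0.01, -0.0036, -0.0026, 0.0099, 0.65]] ]
```

Call:
{"fn": "play_rows", "kwargs": {"plan": [[[0, -0.01, -0.01, -0.007, -0.005, 0, 0.65], [0, 0, 0, 0, 0, 0, 0.65]]]}}

```text
clock: 8.82
tool_pos: [0.5576, -0.103, 0.21]
orientation: [0.0, 0.963, -0.271, -0.001]
force: [-0.2, 0.3, -0.2]
gripper_width: 0.65
```

```bash
python3 -c "
from h import *
s,r=show(); rows([(.558,-.1007,.19,4.175-2*np.pi)],.65,vmax=.02)"
```

```text
t8.82 [ 0.5576 -0.103   0.21  ] phi -2.119 tilt [-0.001  0.   ] F [-0.24  0.32 -0.16] M [-0.033 -0.011  0.003] g 0.650 j [-0.183  0.262 -0.165  1.145 -0.    -2.776]
[ [[0.0, 0.0, -0.01, -0.0004, -0.0011, 0.01, 0.65], [0.0, 0.0, -0.01, -0.0004, -0.0011, 0.01, 0.65]] ]
```

Call:
{"fn": "play_rows", "kwargs": {"plan": [[[0, 0, 0, -0.0004, -0.001, 0.01, 0.65], [0, 0, 0, 0, -0.001, 0.009, 0.65], [0, 0, 0, 0, 0, 0, 0.65]]]}}

```text
clock: 9.07
tool_pos: [0.5603, -0.1023, 0.1925]
orientation: [0.0, 0.962, -0.272, 0.002]
force: [0.6, -0.1, 0.3]
gripper_width: 0.649
```

```bash
python3 -c "
from h import *
s,r=show(); rows([(.558,-.1007,.192,4.175-2*np.pi)],.65,vmax=.02)"
```

```text
t9.07 [ 0.5603 -0.1023  0.1925] phi -2.121 tilt [ 0.003 -0.001] F [ 0.56 -0.06  0.33] M [-0.02  -0.009  0.029] g 0.649 j [-1.800e-01  2.710e-01 -1.930e-01  1.103e+00 -1.000e-03 -2.772e+00]
[ [[0.0, 0.0, -0.01, -0.0028, -0.0002, 0.0005, 0.65]] ]
```

Call:
{"fn": "play_rows", "kwargs": {"plan": [[[0, 0, -0.01, -0.0025, 0, 0, 0.65], [0, 0, 0, 0, 0, 0, 0.3], [0, 0, 0, 0, 0, 0, 0.3], [0, 0, 0, 0, 0, 0, 0.3], [0, 0, 0, 0, 0, 0, 0.3]]]}}

```text
clock: 9.48
tool_pos: [0.5582, -0.1009, 0.1926]
orientation: [0.0, 0.964, -0.266, 0.002]
force: [0.8, 0.1, -1.5]
gripper_width: 0.461
```

```bash
python3 -c "
from h import *
s,r=show()"
```

```text
t9.48 [ 0.5582 -0.1009  0.1926] phi -2.110 tilt [ 0.004 -0.002] F [ 0.81  0.08 -1.49] M [-0.018 -0.091  0.012] g 0.461 j [-1.780e-01  2.670e-01 -1.990e-01  1.101e+00 -1.000e-03 -2.781e+00]
```

Call:
{"fn": "play_rows", "kwargs": {"plan": [[[0, 0, 0.05, 0, 0, 0, 0.3], [0, 0, 0.05, 0, 0, 0, 0.3], [0, 0, 0, 0, 0, 0, 0.3]]]}}

```text
clock: 9.73
tool_pos: [0.5582, -0.1009, 0.1926]
orientation: [0.0, 0.949, -0.315, 0.002]
force: [-0.1, -1.1, -1.2]
gripper_width: 0.462
```

```bash
python3 -c "
from h import *
s,r=show()"
```

```text
t9.73 [ 0.5582 -0.1009  0.1926] phi -2.213 tilt [ 0.004 -0.002] F [-0.13 -1.1  -1.23] M [-0.071 -0.025  0.13 ] g 0.462 j [-1.780e-01  2.670e-01 -1.990e-01  1.101e+00 -2.000e-03 -2.678e+00]
```

Call:
{"fn": "play_rows", "kwargs": {"plan": [[[0, 0, 0.05, 0, 0, 0, 0.3], [0, 0, 0, 0, 0, 0, 0.3]]]}}

```text
clock: 9.9
tool_pos: [0.5582, -0.1009, 0.1927]
orientation: [0.0, 0.941, -0.338, 0.002]
force: [-0.8, -0.4, -1.1]
gripper_width: 0.46
```

```bash
python3 -c "
from h import *
s,r=show()"
```

```text
t9.90 [ 0.5582 -0.1009  0.1927] phi -2.261 tilt [ 0.004 -0.002] F [-0.77 -0.38 -1.13] M [-0.061 -0.048  0.08 ] g 0.460 j [-1.780e-01  2.670e-01 -1.990e-01  1.101e+00 -2.000e-03 -2.629e+00]
```

Left gives clockwise (0.15 rad at about 0.1 N m, with the knob following). Backing it off.

Call:
{"fn": "play_rows", "kwargs": {"plan": [[[0, 0, 0.12, 0, 0, -0.00015, 0.3], [0, 0, 0.12, 0, 0, -0.00015, 0.3], [0, 0, 0.12, 0, 0, -0.00015, 0.3], [0, 0, 0.12, 0, 0, -0.00015, 0.3], [0, 0, 0.12, 0, 0, -0.00015, 0.3]]]}}

```text
clock: 10.32
tool_pos: [0.5581, -0.101, 0.1935]
orientation: [0.0, 0.796, -0.606, 0.002]
force: [0.2, -0.2, -0.7]
gripper_width: 0.463
```

```bash
python3 -c "
from h import *
s,r=show()"
```

```text
t10.32 [ 0.5581 -0.101   0.1935] phi -2.873 tilt [ 0.003 -0.003] F [ 0.16 -0.23 -0.74] M [-0.103  0.018  0.208] g 0.463 j [-1.780e-01  2.660e-01 -1.980e-01  1.103e+00 -2.000e-03 -2.018e+00]
```

Call:
{"fn": "play_rows", "kwargs": {"plan": [[[0, 0, 0.12, 0, 0, -0.00015, 0.3], [0, 0, 0.12, 0, 0, -0.00015, 0.3], [0, 0, 0.12, 0, 0, -0.00015, 0.3], [0, 0, 0.12, 0, 0, -0.00015, 0.3], [0, 0, 0.12, 0, 0, -0.00015, 0.3]]]}}

```text
clock: 10.73
tool_pos: [0.558, -0.101, 0.1943]
orientation: [0.0, -0.574, 0.819, -0.002]
force: [-1.2, 0.2, -1.8]
gripper_width: 0.463
```

Call:
{"fn": "play_rows", "kwargs": {"plan": [[[0, 0, 0.12, 0, 0, -0.00015, 0.3], [0, 0, 0.12, 0, 0, -0.00015, 0.3], [0, 0, 0.12, 0, 0, -0.00015, 0.3], [0, 0, 0.12, 0, 0, -0.00015, 0.3], [0, 0, 0.12, 0, 0, -0.00015, 0.3]]]}}

```text
clock: 11.15
tool_pos: [0.5579, -0.101, 0.195]
orientation: [0.001, -0.298, 0.955, -0.002]
force: [0.8, -0.1, -1.5]
gripper_width: 0.463
```

```bash
python3 -c "
from h import *
s,r=show()"
```

```text
t11.15 [ 0.5579 -0.101   0.195 ] phi 2.176 tilt [ 0.003 -0.003] F [ 0.81 -0.12 -1.51] M [-0.043  0.036  0.205] g 0.463 j [-0.177  0.266 -0.195  1.107 -0.003 -0.783]
```

Call:
{"fn": "play_rows", "kwargs": {"plan": [[[0, 0, 0.12, 0, 0, -0.00015, 0.3], [0, 0, 0.12, 0, 0, -0.00015, 0.3], [0, 0, 0.12, 0, 0, -0.00015, 0.3], [0, 0, 0.12, 0, 0, -0.00015, 0.3], [0, 0, 0.12, 0, 0, -0.00015, 0.3]]]}}

```text
clock: 11.57
tool_pos: [0.5579, -0.1008, 0.1958]
orientation: [0.001, 0.006, 1.0, -0.002]
force: [0.6, -0.7, -2.1]
gripper_width: 0.465
```

Call:
{"fn": "play_rows", "kwargs": {"plan": [[[0, 0, 0.12, 0, 0, -0.00015, 0.3], [0, 0, 0.12, 0, 0, -0.00015, 0.3], [0, 0, 0.12, 0, 0, -0.00015, 0.3], [0, 0, 0.12, 0, 0, -0.00015, 0.3], [0, 0, 0, 0, 0, 0, 0.3]]]}}

```text
clock: 11.98
tool_pos: [0.5579, -0.1007, 0.1965]
orientation: [0.001, 0.251, 0.968, -0.001]
force: [-0.6, -0.0, -0.6]
gripper_width: 0.462
```

```bash
python3 -c "
from h import *
s,r=show()"
```

```text
t11.98 [ 0.5579 -0.1007  0.1965] phi 1.064 tilt [ 0.002 -0.003] F [-0.61 -0.04 -0.58] M [-0.037  0.048  0.118] g 0.462 j [-0.177  0.265 -0.192  1.111 -0.003  0.33 ]
```

Call:
{"fn": "play_rows", "kwargs": {"plan": [[[0, 0, 0, 0, 0, 0, 0.65], [0, 0, 0, 0, 0, 0, 0.65], [0, 0, 0, 0, 0, 0, 0.65]]]}}

```text
clock: 12.23
tool_pos: [0.5582, -0.1006, 0.197]
orientation: [0.002, 0.245, 0.969, -0.001]
force: [-0.5, 0.4, -0.5]
gripper_width: 0.65
```

Call:
{"fn": "play_rows", "kwargs": {"plan": [[[0, 0, 0, 0, 0, -0.02, 0.65], [0, 0, 0, 0, 0, -0.025, 0.65], [0, 0, 0, 0, 0, -0.025, 0.65], [0, 0, 0, 0, 0, 0, 0.65]]]}}

```text
clock: 12.57
tool_pos: [0.5565, -0.1, 0.2681]
orientation: [-0.0, 0.241, 0.971, -0.001]
force: [0.8, -0.4, 0.5]
gripper_width: 0.654
```

```bash
python3 - <<'E'
from h import *
s,r=show()
a=-.0145; L=np.array([.558,-.1007]); Rr=np.array([.5553,-.291]); c=(L+Rr)/2; print("yaw",-np.arctan2((L-Rr)[0],(L-Rr)[1]),c)
rows([(c[0],c[1],.265,-.014)],.65,vmax=.02)
rows([(c[0],c[1],.265,np.pi-.014)],.65,vmax=.02)
E
```

```text
t12.57 [ 0.5565 -0.1     0.2681] phi 1.085 tilt [-0.001 -0.002] F [ 0.82 -0.38  0.54] M [ 0.005 -0.1    0.02 ] g 0.654 j [-0.177  0.237 -0.065  1.269 -0.002  0.309]
yaw -0.014187172093024036 [ 0.55665 -0.19585]
[ [[0.0, 0.0, 0.11, -0.0045, -0.0085, 0.0003, 0.65], [0.0, 0.0, 0.11, -0.0054, -0.0079, 0.0003, 0.65], [0.0, 0.0, 0.11, -0.0062, -0.0073, 0.0003, 0.65], [0.0, 0.0, 0.11, -0.007, -0.0066, 0.0003, 0.65], [0.0, 0.0, 0.11, -0.0077, -0.0057, 0.0003, 0.65]] ]
[ [[0.0, 0.0, 0.11, -0.0083, -0.0049, 0.0003, 0.65], [0.0, 0.0, 0.11, -0.0087, -0.0039, 0.0003, 0.65], [0.0, 0.0, 0.11, -0.0091, -0.003, 0.0003, 0.65], [0.0, 0.0, 0.11, -0.0094, -0.0019, 0.0003, 0.65], [0.0, 0.0, 0.11, -0.0095, -0.0009, 0.0003, 0.65]] ]
[ [[0.0, 0.0, -0.11, -0.0025, -0.0047, 0.0002, 0.65], [0.0, 0.0, -0.11, -0.0019, -0.005, 0.0002, 0.65], [0.0, 0.0, -0.11, -0.0014, -0.0051, 0.0002, 0.65], [0.0, 0.0, -0.11, -0.0008, -0.0053, 0.0002, 0.65], [0.0, 0.0, -0.11, -0.0002, -0.0053, 0.0002, 0.65]] ]
[ [[0.0, 0.0, -0.11, 0.0004, -0.0053, 0.0002, 0.65], [0.0, 0.0, -0.11, 0.001, -0.0052, 0.0002, 0.65], [0.0, 0.0, -0.11, 0.0016, -0.0051, 0.0002, 0.65], [0.0, 0.0, -0.11, 0.0022, -0.0049, 0.0002, 0.65], [0.0, 0.0, -0.11, 0.0027, -0.0046, 0.0002, 0.65]] ]
[ [[0.0, 0.0, -0.11, 0.0032, -0.0042, 0.0002, 0.65], [0.0, 0.0, -0.11, 0.0037, -0.0039, 0.0002, 0.65], [0.0, 0.0, -0.11, 0.0041, -0.0034, 0.0002, 0.65], [0.0, 0.0, -0.11, 0.0044, -0.0029, 0.0002, 0.65], [0.0, 0.0, -0.11, 0.0047, -0.0024, 0.0002, 0.65]] ]
[ [[0.0, 0.0, -0.11, 0.005, -0.0019, 0.0002, 0.65], [0.0, 0.0, -0.11, 0.0052, -0.0013, 0.0002, 0.65], [0.0, 0.0, -0.11, 0.0053, -0.0007, 0.0002, 0.65]] ]
```

Both knobs are backed off about 3.1 rad. Now over the handle at (0.5567,-0.1959), jaws along plate x.

Call:
{"fn": "play_rows", "kwargs": {"plan": [[[0, 0, 0.11, -0.0045, -0.0085, 0, 0.65], [0, 0, 0.11, -0.0054, -0.008, 0, 0.65], [0, 0, 0.11, -0.006, -0.0073, 0, 0.65], [0, 0, 0.11, -0.007, -0.0066, 0, 0.65], [0, 0, 0.11, -0.0077, -0.0057, 0, 0.65]]]}}

```text
clock: 12.98
tool_pos: [0.5581, -0.1478, 0.2705]
orientation: [0.003, 0.499, 0.867, 0.0]
force: [-0.1, -0.4, -0.0]
gripper_width: 0.651
```

Call:
{"fn": "play_rows", "kwargs": {"plan": [[[0, 0, 0.11, -0.0083, -0.005, 0, 0.65], [0, 0, 0.11, -0.0087, -0.004, 0, 0.65], [0, 0, 0.11, -0.009, -0.003, 0, 0.65], [0, 0, 0.1, -0.0094, -0.002, 0, 0.5], [0, 0, 0.06, -0.006, -0.001, 0, 0.5]]]}}

```text
clock: 13.4
tool_pos: [0.5567, -0.1948, 0.2693]
orientation: [0.002, 0.701, 0.713, 0.001]
force: [0.6, -0.8, -0.1]
gripper_width: 0.497
```

Call:
{"fn": "play_rows", "kwargs": {"plan": [[[0, 0, 0, 0, 0, 0, 0.5], [0, 0, 0, 0, 0, 0, 0.5]]]}}

```text
clock: 13.57
tool_pos: [0.5565, -0.1959, 0.2687]
orientation: [0.002, 0.7, 0.714, 0.001]
force: [0.5, 0.0, 0.6]
gripper_width: 0.502
```

```bash
python3 -c "
from h import *
s,r=show(); rows([(.5567,-.1959,.265,-.014)],.5,vmax=.02)
p=camera('wrist'); cv2.imwrite('pics/w4.png',p['pixels'])
print([proj(p,(.5567+a*np.cos(-.014)-b*np.sin(-.014),-.1959+a*np.sin(-.014)+b*np.cos(-.014),.222)).round() for a,b in ((-.008,-.0425),(-.008,.0425),(.008,.0425),(.008,-.0425))])"
```

```text
t13.57 [ 0.5565 -0.1959  0.2687] phi 0.019 tilt [ 0.005 -0.002] F [0.46 0.02 0.61] M [ 0.088  0.005 -0.008] g 0.502 j [-0.339  0.279 -0.009  1.278 -0.     1.213]
[ [[0.0, 0.0, 0.03, 0.0, 0.0002, 0.0037, 0.5]] ]
[array([263., 305.]), array([267., 163.]), array([297., 164.]), array([291., 306.])]
```

View pics/w4.png

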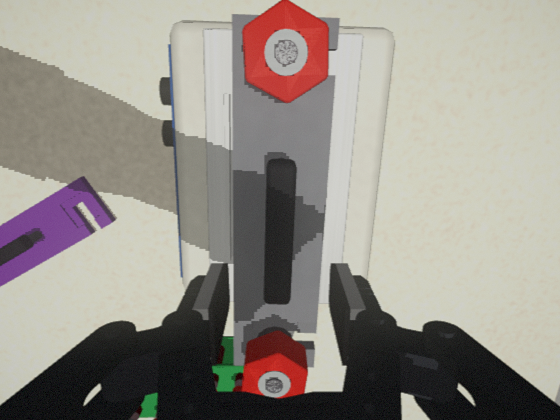

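The handle is seen at columns 267–297 and rows 158–304, within about 1 mm of the prediction. Descend on it.

Call:
{"fn": "play_rows", "kwargs": {"plan": [[[0.002, 0.005, 0.033, 0, 0, 0.018, 0.5], [0, 0, 0, 0, 0, 0.018, 0.5], [0, 0, 0, 0, 0, 0.018, 0.5], [0, 0, 0, 0, 0, 0.01, 0.5], [0, 0, 0, 0, 0, 0, 0.5]]], "newtons": 50}}

```text
clock: 14.03
tool_pos: [0.5582, -0.1936, 0.2038]
orientation: [0.001, 0.708, 0.706, 0.003]
force: [0.6, 0.3, -0.0]
gripper_width: 0.499
```

```bash
python3 -c "
from h import *
s,r=show(); rows([(.5567,-.1959,.195,-.014)],.5,vmax=.03)"
```

```text
t14.03 [ 0.5582 -0.1936  0.2038] phi -0.003 tilt [0.007 0.003] F [ 0.55  0.33 -0.03] M [0.039 0.054 0.032] g 0.499 j [-0.337  0.303 -0.124  1.138  0.005  1.237]
[ [[0.01, 0.0, 0.01, -0.0023, -0.0015, 0.0088, 0.5]] ]
```

Call:
{"fn": "play_rows", "kwargs": {"plan": [[[0.007, -0.003, 0.011, -0.0023, -0.0015, 0.0085, 0.5], [0, 0, 0, 0, 0, 0, 0.5], [0, 0, 0, 0, 0, 0, 0.5]]]}}

```text
clock: 14.28
tool_pos: [0.5569, -0.1954, 0.1956]
orientation: [-0.0, 0.711, 0.703, -0.0]
force: [0.1, 0.1, 0.1]
gripper_width: 0.501
```

```bash
python3 -c "
from h import *
s,r=show(); print((r.inv()*tool(-.014)).as_rotvec().round(4))"
```

```text
t14.28 [ 0.5569 -0.1954  0.1956] phi -0.011 tilt [-0.001 -0.   ] F [0.07 0.15 0.12] M [-0.011 -0.045  0.004] g 0.501 j [-3.370e-01  3.110e-01 -1.320e-01  1.128e+00 -1.000e-03  1.245e+00]
[-0.0008  0.0003  0.0025]
```

Excellent alignment. Close.

Call:
{"fn": "play_rows", "kwargs": {"plan": [[[0, 0, 0, 0, 0, 0, 0.05], [0, 0, 0, 0, 0, 0, 0.05], [0, 0, 0, 0, 0, 0, 0.05], [0, 0, 0, 0, 0, 0, 0.05], [0, 0, 0, 0, 0, 0, 0.05]]], "newtons": 50}}

```text
clock: 14.7
tool_pos: [0.5576, -0.1956, 0.1971]
orientation: [0.001, 0.711, 0.703, 0.0]
force: [-0.8, -0.1, -2.8]
gripper_width: 0.176
```

```bash
python3 -c "
from h import *
s,r=show()"
```

```text
t14.70 [ 0.5576 -0.1956  0.1971] phi -0.011 tilt [ 0.001 -0.001] F [-0.82 -0.12 -2.82] M [ 0.011 -0.005  0.007] g 0.176 j [-0.337  0.311 -0.13   1.13  -0.     1.245]
```

Call:
{"fn": "play_rows", "kwargs": {"plan": [[[0, 0, 0, 0, 0, -0.0007, 0.05], [0, 0, 0, 0, 0, 0, 0.05]]]}}

```text
clock: 14.87
tool_pos: [0.5573, -0.1955, 0.1975]
orientation: [0.0, 0.711, 0.703, -0.0]
force: [0.4, 0.8, -4.1]
gripper_width: 0.175
```

```bash
python3 -c "
from h import *
s,r=show(); c=np.cos(.0142); print(s['tool_pos'][2])"
```

```text
t14.87 [ 0.5573 -0.1955  0.1975] phi -0.011 tilt [ 0. -0.] F [ 0.44  0.83 -4.06] M [ 0.035 -0.016 -0.048] g 0.175 j [-0.337  0.311 -0.129  1.131 -0.     1.245]
0.197505428413259
```

Call:
{"fn": "play_rows", "kwargs": {"plan": [[[0, 0, 0, 0, 0, 0, 0.05]]]}}

```text
clock: 14.95
tool_pos: [0.5571, -0.1955, 0.1973]
orientation: [-0.0, 0.711, 0.703, -0.0]
force: [-0.6, -0.8, -2.6]
gripper_width: 0.177
```

```bash
python3 -c "
from h import *
s,r=show()"
```

```text
t14.95 [ 0.5571 -0.1955  0.1973] phi -0.011 tilt [-0. -0.] F [-0.58 -0.78 -2.63] M [-0.028 -0.004 -0.002] g 0.177 j [-0.337  0.311 -0.129  1.131 -0.     1.245]
```

Call:
{"fn": "play_rows", "kwargs": {"plan": [[[0, 0, 0, 0, -0.003, 0, 0.05], [0, 0, 0, 0, -0.004, 0, 0.05], [0, 0, 0, 0, -0.004, 0, 0.05]]]}}

```text
clock: 15.2
tool_pos: [0.5461, -0.1954, 0.1971]
orientation: [0.0, 0.711, 0.703, -0.0]
force: [0.7, 0.3, -2.8]
gripper_width: 0.177
```

```bash
cat > pull.py <<'E'
from h import *
s,r=show(); t=s["tool_pos"]; d=t[:2]-np.array([.5567,-.1959]); u=np.array([np.cos(-.0142),np.sin(-.0142)]); v=np.array([-u[1],u[0]])
print("along x %.4f  side %.4f  dz %.4f"%(d@u,d@v,t[2]-.1974), "rotfix",(r.inv()*tool(-.012)).as_rotvec().round(4))
E
python3 pull.py
```

```text
t15.20 [ 0.5461 -0.1954  0.1971] phi -0.011 tilt [ 0. -0.] F [ 0.68  0.27 -2.78] M [-0.015 -0.185 -0.04 ] g 0.177 j [-0.343  0.291 -0.156  1.123 -0.     1.238]
along x -0.0106  side 0.0004  dz -0.0003 rotfix [0.     0.0003 0.0015]
```

Sliding freely with no lateral force. Continue.

Call:
{"fn": "play_rows", "kwargs": {"plan": [[[0, 0, 0, 0, -0.005, -0.0002, 0.05], [0, 0, 0, 0, -0.005, -0.0001, 0.05], [0, 0, 0, 0, -0.005, -0.0001, 0.05], [0, 0, 0, 0, -0.005, 0, 0.05]]]}}

```text
clock: 15.53
tool_pos: [0.5233, -0.195, 0.1975]
orientation: [-0.0, 0.711, 0.703, -0.0]
force: [-0.4, 0.8, -3.2]
gripper_width: 0.178
```

```bash
python3 pull.py
```

```text
t15.53 [ 0.5233 -0.195   0.1975] phi -0.011 tilt [-0.001 -0.   ] F [-0.43  0.79 -3.22] M [0.    0.012 0.02 ] g 0.178 j [-0.356  0.252 -0.207  1.112 -0.     1.225]
along x -0.0334  side 0.0004  dz 0.0001 rotfix [-0.0006  0.0002  0.0013]
```

Call:
{"fn": "play_rows", "kwargs": {"plan": [[[0, 0, 0, 0, -0.006, -0.0001, 0.05], [0, 0, 0, 0, -0.006, -0.0001, 0.05], [0, 0, 0, 0, -0.006, -0.0001, 0.05], [0, 0, 0, 0, -0.006, 0, 0.05]]]}}

```text
clock: 15.87
tool_pos: [0.4962, -0.1947, 0.1979]
orientation: [-0.0, 0.711, 0.703, -0.0]
force: [1.0, 0.6, -3.9]
gripper_width: 0.17
```

```bash
python3 pull.py
```

```text
t15.87 [ 0.4962 -0.1947  0.1979] phi -0.011 tilt [-0.001 -0.   ] F [ 1.03  0.64 -3.89] M [ 0.001 -0.023  0.015] g 0.170 j [-3.730e-01  2.050e-01 -2.660e-01  1.101e+00 -1.000e-03  1.208e+00]
along x -0.0605  side 0.0004  dz 0.0005 rotfix [-0.001   0.0003  0.0012]
```

Call:
{"fn": "play_rows", "kwargs": {"plan": [[[0, 0, 0, 0, -0.007, -0.0001, 0.05], [0, 0, 0, 0, -0.007, -0.0001, 0.05], [0, 0, 0, 0, -0.005, 0, 0.05], [0, 0, 0, 0, 0, 0, 0.05]]]}}

```text
clock: 16.2
tool_pos: [0.4735, -0.1943, 0.1983]
orientation: [-0.0, 0.711, 0.703, -0.001]
force: [-0.8, -0.3, -3.8]
gripper_width: 0.175
```

```bash
python3 pull.py
```

```text
t16.20 [ 0.4735 -0.1943  0.1983] phi -0.011 tilt [-0.002 -0.   ] F [-0.81 -0.25 -3.78] M [-0.012  0.017  0.014] g 0.175 j [-3.890e-01  1.660e-01 -3.130e-01  1.093e+00 -1.000e-03  1.193e+00]
along x -0.0832  side 0.0004  dz 0.0009 rotfix [-0.0016  0.0002  0.0007]
```

The plate is out 83 mm and clear of the knobs, with only its weight on the wrist. Lift straight up.

Call:
{"fn": "play_rows", "kwargs": {"plan": [[[0, 0, 0, 0, 0, -0.02, 0.05], [0, 0, 0, 0, 0, -0.03, 0.05], [0, 0, 0, 0, 0, -0.03, 0.05], [0, 0, 0, 0, 0, -0.02, 0.05], [0, 0, 0, 0, 0, 0, 0.05]]]}}

```text
clock: 16.62
tool_pos: [0.4714, -0.1936, 0.3002]
orientation: [-0.003, 0.711, 0.703, -0.001]
force: [1.0, -0.8, -3.7]
gripper_width: 0.178
```

```bash
python3 -c "
from h import *
s,r=show(); rows([(.595,.195,.30,1.534)],.05,vmax=.032)"
```

```text
t16.62 [ 0.4714 -0.1936  0.3002] phi -0.012 tilt [-0.005  0.002] F [ 0.96 -0.84 -3.66] M [-0.028 -0.103  0.014] g 0.178 j [-0.39   0.128 -0.125  1.324 -0.     1.193]
[ [[-0.01, 0.0, -0.12, 0.03, 0.0092, 0.0, 0.05], [0.0, 0.0, -0.12, 0.0287, 0.0126, 0.0, 0.05], [0.0, 0.0, -0.12, 0.027, 0.016, 0.0, 0.05], [0.0, 0.0, -0.12, 0.0249, 0.0191, 0.0, 0.05], [0.0, 0.0, -0.12, 0.0225, 0.0219, 0.0, 0.05]] ]
[ [[0.0, 0.0, -0.12, 0.0197, 0.0244, 0.0, 0.05], [0.0, 0.0, -0.12, 0.0167, 0.0266, 0.0, 0.05], [0.0, 0.0, -0.12, 0.0134, 0.0284, 0.0, 0.05], [0.0, 0.0, -0.12, 0.01, 0.0297, 0.0, 0.05], [0.0, 0.0, -0.12, 0.0064, 0.0307, 0.0, 0.05]] ]
[ [[0.0, 0.0, -0.12, 0.0027, 0.0313, 0.0, 0.05], [0.0, 0.0, -0.12, -0.001, 0.0314, 0.0, 0.05], [0.0, 0.0, -0.12, -0.0048, 0.031, 0.0, 0.05]] ]
```

Call:
{"fn": "play_rows", "kwargs": {"plan": [[[-0.004, 0, -0.06, 0.015, 0.004, 0, 0.05], [0, 0, -0.12, 0.029, 0.011, 0, 0.05], [0, 0, -0.12, 0.028, 0.0145, 0, 0.05], [0, 0, -0.12, 0.026, 0.0175, 0, 0.05], [0, 0, -0.12, 0.024, 0.0205, 0, 0.05]]]}}

```text
clock: 17.03
tool_pos: [0.5143, -0.0608, 0.2972]
orientation: [0.001, 0.494, 0.87, -0.001]
force: [0.6, 0.3, -3.0]
gripper_width: 0.18
```

Call:
{"fn": "play_rows", "kwargs": {"plan": [[[0, 0, -0.12, 0.021, 0.023, 0, 0.05], [0, 0, -0.12, 0.018, 0.0255, 0, 0.05], [0, 0, -0.12, 0.015, 0.0275, 0, 0.05], [0, 0, -0.12, 0.0115, 0.029, 0, 0.05], [0, 0, -0.12, 0.008, 0.03, 0, 0.05]]]}}

```text
clock: 17.45
tool_pos: [0.5579, 0.0967, 0.2894]
orientation: [-0.002, 0.202, 0.979, -0.002]
force: [0.5, 0.3, -3.3]
gripper_width: 0.174
```

```bash
python3 -c "
from h import *
s,r=show(); rows([(.595,.195,.25,1.534)],.05,vmax=.028)"
```

```text
t17.45 [0.5579 0.0967 0.2894] phi 1.164 tilt [-0.004 -0.003] F [ 0.49  0.33 -3.31] M [-0.011 -0.11  -0.   ] g 0.174 j [ 0.173  0.237 -0.017  1.321 -0.002  0.579]
[ [[0.0, 0.0, -0.07, 0.0009, 0.021, 0.0078, 0.05], [0.0, 0.0, -0.07, -0.0006, 0.021, 0.0079, 0.05], [0.0, 0.0, -0.07, -0.0022, 0.0209, 0.0079, 0.05], [0.0, 0.0, -0.07, -0.0037, 0.0207, 0.0079, 0.05], [0.0, 0.0, -0.07, -0.0052, 0.0204, 0.0079, 0.05]] ]
```

Call:
{"fn": "play_rows", "kwargs": {"plan": [[[0, 0, -0.07, 0.001, 0.02, 0.008, 0.05], [0, 0, -0.07, -0.0006, 0.02, 0.008, 0.05], [0, 0, -0.07, -0.002, 0.018, 0.008, 0.05], [0, 0, -0.07, -0.0035, 0.015, 0.008, 0.05], [0, 0, -0.05, -0.003, 0.008, 0.008, 0.05]]]}}

```text
clock: 17.87
tool_pos: [0.5893, 0.1832, 0.2409]
orientation: [-0.003, 0.024, 1.0, -0.0]
force: [0.2, -0.1, -2.8]
gripper_width: 0.177
```

Call:
{"fn": "play_rows", "kwargs": {"plan": [[[0, 0, 0, 0, 0, 0, 0.05], [0, 0, 0, 0, 0, 0, 0.05]]]}}

```text
clock: 18.03
tool_pos: [0.5878, 0.1849, 0.2355]
orientation: [-0.006, 0.023, 1.0, -0.001]
force: [-0.4, 0.4, -4.2]
gripper_width: 0.177
```

```bash
python3 - <<'E'
from h import *
s,r=show(); rows([(.595,.195,.22,1.534)],.05,vmax=.03)
p=camera("top"); cv2.imwrite("pics/top2.png",cv2.resize(p["pixels"][90:250,150:400],None,fx=3.2,fy=3.2,interpolation=cv2.INTER_CUBIC))
# tray corners from outer/inner predicted
c=np.array([.595,.195]);
for yw in (-.04,):
    u=np.array([np.cos(yw),np.sin(yw)]);v=np.array([-u[1],u[0]])
    print([(proj(p,(*(c+a*.151*u+b*.061*v),.006))-[150,90]).dot(3.2).round().tolist() for a,b in((-1,-1),(-1,1),(1,1),(1,-1))])
E
```

```text
t18.03 [0.5878 0.1849 0.2355] phi 1.526 tilt [-0.012 -0.002] F [-0.38  0.39 -4.22] M [-0.031 -0.024 -0.028] g 0.177 j [3.040e-01 3.540e-01 1.800e-02 1.247e+00 1.000e-03 3.490e-01]
[ [[0.0, -0.01, -0.01, -0.0069, 0.0105, 0.0154, 0.05]] ]
[[256.0, 385.0], [129.0, 379.0], [148.0, 73.0], [272.0, 79.0]]
```

View pics/top2.png

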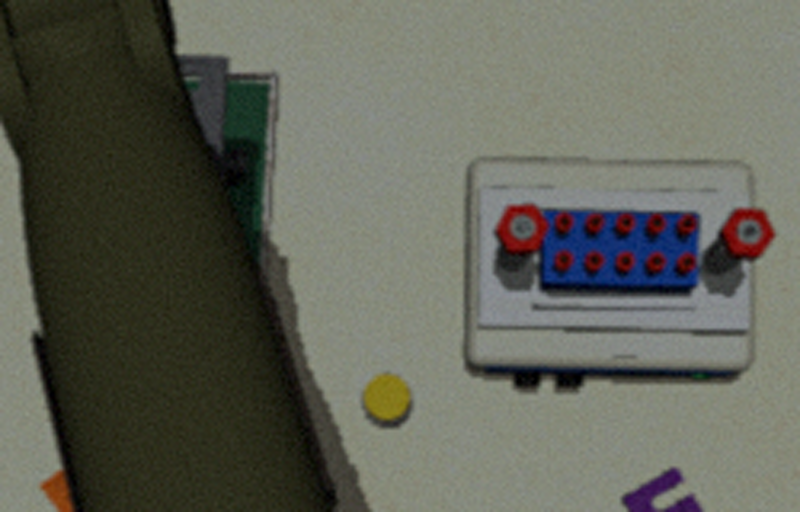

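The rack and all ten tubes are undisturbed and the plate is over the tray. The observed tray corner (275,75) matches the prediction (272,79). Descend.

Call:
{"fn": "play_rows", "kwargs": {"plan": [[[0, -0.012, -0.008, -0.007, 0.0105, 0.012, 0.05], [0, 0, 0, 0, 0, 0.02, 0.05], [0, 0, 0, 0, 0, 0.02, 0.05], [0, 0, 0, 0, 0, 0.02, 0.05], [0, 0, 0, 0, 0, 0.01, 0.05]]]}}

```text
clock: 18.5
tool_pos: [0.5978, 0.1916, 0.1556]
orientation: [0.004, 0.024, 1.0, -0.001]
force: [-1.2, -0.3, -3.2]
gripper_width: 0.178
```

Call:
{"fn": "play_rows", "kwargs": {"plan": [[[0, 0, 0, 0, 0, 0.01, 0.05], [0, 0, 0, 0, 0, 0, 0.05]]]}}

```text
clock: 18.67
tool_pos: [0.5964, 0.1897, 0.1435]
orientation: [0.003, 0.026, 1.0, -0.001]
force: [-0.8, -0.3, -3.2]
gripper_width: 0.173
```

```bash
python3 -c "
from h import *
s,r=show(); print((r.inv()*tool(1.534)).as_rotvec().round(4)); rows([(.595,.195,.06,1.534)],.05,vmax=.025)"
```

```text
t18.67 [0.5964 0.1897 0.1435] phi 1.520 tilt [ 0.006 -0.003] F [-0.84 -0.28 -3.21] M [-0.06   0.037  0.012] g 0.173 j [ 0.31   0.403 -0.124  1.039 -0.004  0.361]
[-0.0023  0.0058 -0.0144]
[ [[0.0, 0.01, 0.0, 0.0006, 0.0014, 0.0209, 0.05], [0.0, 0.0, 0.0, 0.0004, 0.0013, 0.0209, 0.05], [0.0, 0.0, 0.0, 0.0004, 0.0013, 0.0209, 0.05], [0.0, 0.0, 0.0, 0.0004, 0.0013, 0.0209, 0.05]] ]
```

Call:
{"fn": "play_rows", "kwargs": {"plan": [[[-0.002, 0.006, -0.014, 0.0006, 0.0015, 0.02, 0.05], [0, 0, 0, 0.0004, 0.0013, 0.02, 0.05], [0, 0, 0, 0.0004, 0.0013, 0.02, 0.05], [0, 0, 0, 0.0004, 0.0013, 0.015, 0.05], [0, 0, 0, 0, 0, 0, 0.05]]]}}

```text
clock: 19.08
tool_pos: [0.5997, 0.1945, 0.0726]
orientation: [0.005, 0.021, 1.0, 0.001]
force: [-1.0, 0.1, -4.3]
gripper_width: 0.179
```

```bash
python3 -c "
from h import *
s,r=show(); print((r.inv()*tool(1.534)).as_rotvec().round(4)); rows([(.595,.195,.034,1.534)],.05,vmax=.006)"
```

```text
t19.08 [0.5997 0.1945 0.0726] phi 1.530 tilt [0.009 0.002] F [-0.96  0.14 -4.3 ] M [-0.06   0.154 -0.023] g 0.179 j [ 0.314  0.463 -0.205  0.893 -0.001  0.355]
[ 0.0028  0.009  -0.0045]
[ [[0.0, 0.01, 0.0, 0.0007, 0.0, 0.0055, 0.05], [0.0, 0.0, 0.0, 0.0007, 0.0, 0.0055, 0.05], [0.0, 0.0, 0.0, 0.0007, 0.0, 0.0055, 0.05], [0.0, 0.0, 0.0, 0.0007, 0.0, 0.0055, 0.05], [0.0, 0.0, 0.0, 0.0007, 0.0, 0.0055, 0.05]] ]
[ [[0.0, 0.0, 0.0, 0.0007, 0.0, 0.0055, 0.05], [0.0, 0.0, 0.0, 0.0007, 0.0, 0.0055, 0.05]] ]
```

Call:
{"fn": "play_rows", "kwargs": {"plan": [[[0.003, 0.009, -0.004, 0.0007, 0, 0.007, 0.05], [0, 0, 0, 0.0007, 0, 0.007, 0.05], [0, 0, 0, 0.0007, 0, 0.007, 0.05], [0, 0, 0, 0.0007, 0, 0.005, 0.05], [0, 0, 0, 0, 0, 0, 0.05]]]}}

```text
clock: 19.5
tool_pos: [0.6003, 0.1949, 0.0495]
orientation: [0.003, 0.019, 1.0, 0.001]
force: [0.1, -1.1, -3.0]
gripper_width: 0.179
```

```bash
python3 -c "
from h import *
s,r=show(); print((r.inv()*tool(1.534)).as_rotvec().round(4)); rows([(.595,.195,.034,1.534)],.05,vmax=.003)"
```

```text
t19.50 [0.6003 0.1949 0.0495] phi 1.532 tilt [0.005 0.001] F [ 0.13 -1.08 -2.96] M [ 0.026  0.069 -0.004] g 0.179 j [ 0.314  0.49  -0.222  0.854 -0.     0.353]
[ 0.0014  0.0054 -0.0016]
[ [[0.0, 0.01, 0.0, 0.0009, -0.0, 0.0026, 0.05], [0.0, 0.0, 0.0, 0.0009, -0.0, 0.0026, 0.05], [0.0, 0.0, 0.0, 0.0009, -0.0, 0.0026, 0.05], [0.0, 0.0, 0.0, 0.0009, -0.0, 0.0026, 0.05], [0.0, 0.0, 0.0, 0.0009, -0.0, 0.0026, 0.05]] ]
[ [[0.0, 0.0, 0.0, 0.0009, -0.0, 0.0026, 0.05]] ]
```

Call:
{"fn": "play_rows", "kwargs": {"plan": [[[0.001, 0.005, -0.002, 0.001, 0, 0.004, 0.05], [0, 0, 0, 0.001, 0, 0.004, 0.05], [0, 0, 0, 0.001, 0, 0.003, 0.05], [0, 0, 0, 0, 0, 0.002, 0.05], [0, 0, 0, 0, 0, 0, 0.05]]]}}

```text
clock: 19.92
tool_pos: [0.5979, 0.1953, 0.0364]
orientation: [0.001, 0.018, 1.0, 0.0]
force: [-0.8, -0.5, -3.1]
gripper_width: 0.18
```

```bash
python3 -c "
from h import *
s,r=show(); print((r.inv()*tool(1.534)).as_rotvec().round(4))"
```

```text
t19.92 [0.5979 0.1953 0.0364] phi 1.535 tilt [0.002 0.001] F [-0.83 -0.55 -3.09] M [-0.005  0.039  0.005] g 0.180 j [ 0.316  0.502 -0.236  0.831  0.     0.352]
[0.001  0.0017 0.0006]
```

Call:
{"fn": "play_rows", "kwargs": {"plan": [[[0.001, 0.002, 0, 0, 0, 0.0015, 0.05], [0, 0, 0, 0, 0, 0.0015, 0.05], [0, 0, 0, 0, 0, 0.001, 0.05], [0, 0, 0, 0, 0, 0, 0.05]]]}}

```text
clock: 20.25
tool_pos: [0.5981, 0.1954, 0.0323]
orientation: [-0.0, 0.018, 1.0, -0.0]
force: [1.1, -0.4, -4.0]
gripper_width: 0.178
```

Call:
{"fn": "play_rows", "kwargs": {"plan": [[[0, 0, 0, 0, 0, 0.001, 0.05], [0, 0, 0, 0, 0, 0, 0.05]]]}}

```text
clock: 20.42
tool_pos: [0.5983, 0.1955, 0.0313]
orientation: [0.0, 0.018, 1.0, 0.0]
force: [-0.8, -0.7, -3.9]
gripper_width: 0.177
```

```bash
python3 -c "
from h import *
s,r=show(); print((r.inv()*tool(1.534)).as_rotvec().round(4))"
```

```text
t20.42 [0.5983 0.1955 0.0313] phi 1.535 tilt [0. 0.] F [-0.78 -0.69 -3.9 ] M [-0.008 -0.031  0.037] g 0.177 j [ 0.316  0.509 -0.238  0.824 -0.     0.352]
[0.0001 0.0003 0.0007]
```

Still carrying the weight. Going down about 0.7 mm at a time until contact.

Call:
{"fn": "play_rows", "kwargs": {"plan": [[[0, 0, 0, 0, 0, 0.0007, 0.05], [0, 0, 0, 0, 0, 0, 0.05]]]}}

```text
clock: 20.58
tool_pos: [0.5986, 0.1954, 0.0313]
orientation: [0.0, 0.018, 1.0, 0.0]
force: [0.0, 0.0, -3.0]
gripper_width: 0.173
```

Call:
{"fn": "play_rows", "kwargs": {"plan": [[[0, 0, 0, 0, 0, 0.0007, 0.05], [0, 0, 0, 0, 0, 0, 0.05]]]}}

```text
clock: 20.75
tool_pos: [0.5989, 0.1955, 0.0313]
orientation: [0.001, 0.018, 1.0, 0.0]
force: [-1.0, -0.1, -3.5]
gripper_width: 0.172
```

Call:
{"fn": "play_rows", "kwargs": {"plan": [[[0, 0, 0, 0, 0, 0, 0.05]]]}}

```text
clock: 20.83
tool_pos: [0.5989, 0.1955, 0.0312]
orientation: [0.001, 0.018, 1.0, 0.0]
force: [0.8, -1.0, -3.2]
gripper_width: 0.173
```

Call:
{"fn": "play_rows", "kwargs": {"plan": [[[0, 0, 0, 0, 0, 0.0012, 0.05], [0, 0, 0, 0, 0, 0.0012, 0.05]]]}}

```text
clock: 21.0
tool_pos: [0.599, 0.1953, 0.031]
orientation: [0.001, 0.018, 1.0, 0.0]
force: [-5.5, -1.4, 13.0]
gripper_width: 0.176
```

```bash
python3 -c "
from h import *
s,r=show()"
```

```text
t21.00 [0.599  0.1953 0.031 ] phi 1.534 tilt [0.002 0.   ] F [-5.45 -1.35 12.97] M [-0.074  1.15  -0.027] g 0.176 j [ 0.315  0.509 -0.239  0.821 -0.001  0.352]
```

Landed: contact at TCP z = 0.031, as predicted. Easing off and releasing, then retreating.

Call:
{"fn": "play_rows", "kwargs": {"plan": [[[0, 0, 0, 0, 0, 0, 0.05], [0, 0, 0, 0, 0, 0, 0.3], [0, 0, 0, 0, 0, 0, 0.5], [0, 0, 0, 0, 0, 0, 0.5], [0, 0, 0, 0, 0, 0, 0.5]]]}}

```text
clock: 21.42
tool_pos: [0.6006, 0.1959, 0.0323]
orientation: [0.003, 0.018, 1.0, 0.001]
force: [0.7, 0.6, 0.1]
gripper_width: 0.502
```

```bash
python3 -c "
from h import *
s,r=show()"
```

```text
t21.42 [0.6006 0.1959 0.0323] phi 1.534 tilt [0.006 0.002] F [0.74 0.63 0.14] M [0.015 0.042 0.009] g 0.502 j [ 0.316  0.508 -0.237  0.82  -0.     0.352]
```

Call:
{"fn": "play_rows", "kwargs": {"plan": [[[0, 0, 0, 0, 0, -0.015, 0.5], [0, 0, 0, 0, 0, -0.025, 0.5], [0, 0, 0, 0, 0, -0.035, 0.5], [0, 0, 0, 0, 0, -0.035, 0.5], [0, 0, 0, 0, 0, -0.035, 0.5]]]}}

```text
clock: 21.83
tool_pos: [0.5935, 0.1937, 0.1714]
orientation: [-0.006, 0.018, 1.0, -0.002]
force: [0.7, 0.8, 0.1]
gripper_width: 0.502
```

Call:
{"fn": "play_rows", "kwargs": {"plan": [[[0, 0, 0, 0, -0.02, -0.03, 0.5], [0, 0, 0, 0, -0.035, -0.02, 0.5], [0, 0, 0, 0, -0.035, -0.01, 0.5], [0, 0, 0, 0, -0.035, 0, 0.5], [0, 0, 0, 0, -0.035, 0, 0.5]]]}}

```text
clock: 22.25
tool_pos: [0.5944, 0.0371, 0.2453]
orientation: [0.003, 0.012, 1.0, 0.001]
force: [0.8, 0.2, 0.2]
gripper_width: 0.498
```

Call:
{"fn": "play_rows", "kwargs": {"plan": [[[0, 0, 0, 0, -0.03, 0, 0.5], [0, 0, 0, 0, -0.03, 0, 0.5], [0, 0, 0, 0, 0, 0, 0.5]]]}}

```text
clock: 22.5
tool_pos: [0.5933, -0.0313, 0.2472]
orientation: [0.005, 0.014, 1.0, -0.001]
force: [-0.1, 0.3, -0.2]
gripper_width: 0.5
```

```bash
python3 - <<'E'
from h import *
show(); a=camera("top"); b=camera("scene")
A=cv2.resize(a["pixels"][90:250,80:450],(800,346),interpolation=cv2.INTER_CUBIC)
B=cv2.resize(b["pixels"][110:400,100:460],(315,254),interpolation=cv2.INTER_CUBIC)
C=cv2.resize(b["pixels"][255:380,215:360],(295,254),interpolation=cv2.INTER_CUBIC)
cv2.imwrite("pics/end.png",np.vstack([A,np.hstack([B,C,np.zeros((254,190,3),np.uint8)])]))
for t in ("clamp","clamp_handle","specimen_jar","tubes"):
    for n,p in (("top",a),("scene",b)): print(t,n,[(np.round(q["bbox"]).tolist(),round(q["score"],2)) for q in boxes_of(t,p)][:4])
K=blobs(a["pixels"],(60,90,20),(90,255,255),800)
print([[onz(a,q,.005)[:2].round(3).tolist() for q in cv2.boxPoints(cv2.minAreaRect(c))] for c in K])
E
```

```text
t22.50 [ 0.5933 -0.0313  0.2472] phi 1.542 tilt [ 0.01  -0.002] F [-0.13  0.33 -0.22] M [ 0.023 -0.002  0.011] g 0.500 j [-5.200e-02  2.880e-01 -4.500e-02  1.227e+00 -1.000e-03 -2.300e-02]
clamp top [([343.0, 235.0, 398.0, 310.0], 0.7), ([199.0, 122.0, 228.0, 197.0], 0.68), ([162.0, 232.0, 223.0, 304.0], 0.65), ([190.0, 112.0, 235.0, 213.0], 0.39)]
clamp scene [([249.0, 283.0, 324.0, 354.0], 0.91), ([249.0, 119.0, 288.0, 176.0], 0.84), ([366.0, 227.0, 396.0, 298.0], 0.56)]
clamp_handle top [([346.0, 238.0, 402.0, 312.0], 0.75), ([161.0, 229.0, 223.0, 296.0], 0.73), ([202.0, 121.0, 223.0, 197.0], 0.68)]
clamp_handle scene [([250.0, 122.0, 289.0, 178.0], 0.96), ([368.0, 229.0, 397.0, 299.0], 0.59), ([248.0, 284.0, 327.0, 349.0], 0.58)]
specimen_jar top [([411.0, 163.0, 446.0, 238.0], 0.56)]
specimen_jar scene [([282.0, 220.0, 295.0, 246.0], 0.87)]
tubes top [([326.0, 155.0, 367.0, 180.0], 0.68)]
tubes scene []
[[[0.583, -0.42], [0.589, -0.51], [0.362, -0.518], [0.356, -0.429]], [[0.452, 0.256], [0.746, 0.247], [0.741, 0.134], [0.447, 0.145]]]
```

View pics/end.png

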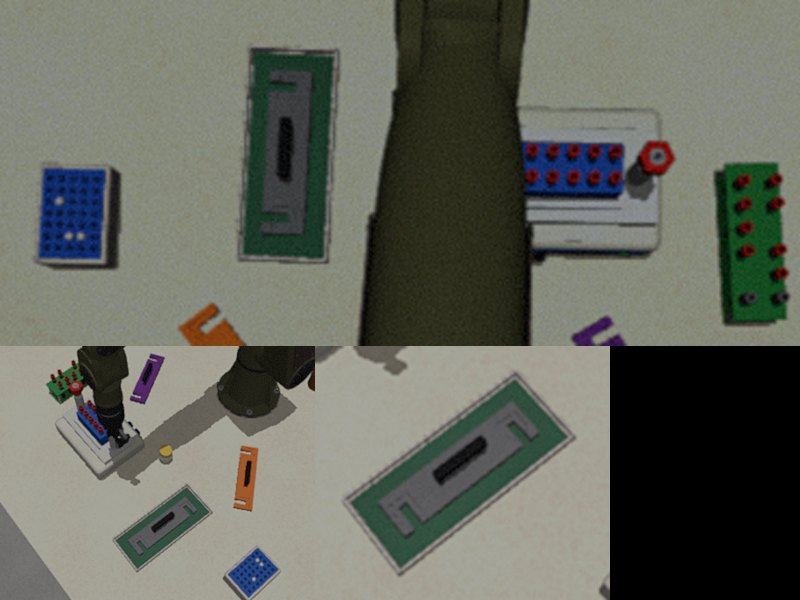

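The plate lies flat, handle up, centred in the tray (top crop about (288,150)). The tubes, rack, jar and cool box stand as before, and the wrist force is about 0. Handing in.

```bash
python3 -c "
from h import *
s,r=show(); print(s['joint_velocities'].round(3)); print(order.finish_job())"
```

```text
t23.00 [ 0.5935 -0.0254  0.2467] phi 1.548 tilt [0.009 0.001] F [-0.78 -0.3   0.21] M [ 0.02   0.037 -0.031] g 0.498 j [-4.300e-02  2.890e-01 -4.500e-02  1.228e+00  1.000e-03 -2.100e-02]
[-0.005 -0.002  0.    -0.002 -0.001 -0.002]
the job is handed in; nothing more can be done
None
```

The clamp is open, the plate is in the tray, and the job is handed in at 23.0 s of the 72 s allowed. The hand-in gave no verdict.

- **Knobs:** I felt each one over 0.15 rad. The right knob loosened counter-clockwise and the left clockwise, both at a steady 0.1 N m or so. I backed each off about 3.1 rad, with readings up to 0.2 N m, and turned neither one the tightening way.
- **Plate:** I drew it out 83 mm level towards the blue panel. Sideways force stayed around 1 N and height within about 1 mm. I then lifted it, turned it 90° and set it down in the tray.
- **Landing:** The last small lowering step pressed the plate down with about 13 N, with up to 1.2 N m of moment, for a moment before I let go. That is firmer than intended but well under the limits.
- **Last checks:** The final pictures show the plate flat, handle up and roughly centred on the green liner. The visible tubes, green rack, cool box and jar stand as before. The arm is clear, with wrist force near zero.
- **Not confirmed at the end:** The arm hid the left knob and part of the tube rack from the top camera. An earlier top view, taken after the plate came out, showed all ten tubes in place. In the final pictures the networks missed the tubes in the scene view and mislabelled the jar in the top view. I could see both in the pictures themselves.

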